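# Close the two-part plaster mould

### The arm

A 7-joint arm with a two-finger parallel gripper is mounted at the origin on the work surface. World frame = base frame: x ahead of the robot, y to its left, z up, the work surface at z = 0. Lengths are in m, angles in rad, forces in N, time in s.
With the tool pointing down it reaches from about 0.4 to 0.85 m from the base axis. Payload 10.4 kg.
Tool frame: the origin (TCP) lies at the very end of the fingers, on their centre line; the grasp point (between the pads) lies r.grasp_offset behind it (r.grasp_offset is the distance from the TCP to the grasp point, in m); z points along the fingers, y is the direction in which the jaws open and shut (so a half turn about z gives the same grasp; the last joint's range is limited). The gripper opens to 87 mm and grips with 3 to 60 N. Pads are 19 mm wide; open, the fingers measure 117 mm over their backs; the gripper's body (75 mm by 190 mm) begins 51 mm behind the grasp point.
Start: joints at [1.11, 0.332, -0.065, 1.46, 0.022, 1.35, -0.088], TCP at [0.265, -0.566, 0.223] pointing down, gripper open.
Joint ranges: [-2.6, 2.6], [-0.5, 2.12], [-1.47, 1.34], [0.16, 2.42], [-1.27, 4.41], [0.06, 2.06], [-2.6, 2.6]. Speed limits (rad/s): [2.22, 2.22, 2.79, 2.79, 3.14, 3.14, 3.14].

### API

Orientations are given as a unit quaternion [x, y, z, w].
In Python, from bench import read_state, cams, job, r gives the robot as it stands. The module is installed in compiled form; this text tells all that it offers.
- The arm moves only by the tool arm_command, never from a script. Its argument "increments" is a list of rows, each an object of numbers: "gripper": the opening in per cent of the stroke, from 0 (shut) to 100 (fully open); "dx", "dy", "dz": the shift along the tool's x, y, z in m; "spin": the turn about the tool's z in degrees. In form: [{"gripper": .., "dx": .., "dy": .., "dz": .., "spin": ..}, ...]. A call has exactly 8 rows; each row shifts and turns the commanded pose from where the row before left it, along the tool's axes as they then stand; what a row does not reach is not made up. A row lasts 1/8 s, in which the tool goes at most 62.5 mm and 10.7 degrees, less where a joint would pass 70% of its speed; a pose out of reach is approached as far as the arm can. A call with a gripper value outside its range is refused whole. The fingers move at their own pace and stop on an object; "grip_force" is the grip in N (left out, the last holds). Time passes only in rows, so rows that do not move let the fingers close, or fill a call up. It gives the time, the measured TCP pose, the force and the opening at its end, in the units of the state.
- read_state(): the state, without advancing time (a new reading comes with each control period).
- cams.camera(name): name is "scene" or "top"; returns the picture (420x560x3 uint8, red, green, blue); there is no depth.
- cams.camera_info(name): a dict with "K" (3x3 intrinsics, pixels), "rvec" (rotation vector, rad) and "tvec" (3), from world to camera coordinates, as OpenCV has them. Camera axes: x right, y down, z forward; pixel columns grow to the right and rows downward; lengths in m; the calibration is good to about 2 mm. A picture is of the moment at which its call begins. camera_info takes no time and is no camera call.
- job.close_job(): hands the job in, once; it reports no verdict.
The state is a dict: "time": time; "joint_positions": joint angles; "joint_vel": joint speeds; "joint_torque": joint torques, N m; "ee_pos": TCP position; "eef_rot": TCP orientation; "ft_force": force on the tool from outside, world axes, zero at the start; "torque": the same for the moment, N m; "width": finger opening in m.
Only numpy, scipy, OpenCV 4.12 (cv2) and the standard library are available. Lean on these libraries where they do the work, as an engineer would, in place of code of your own. Each camera call takes 0.05 s, during which the arm holds its last target.

### The job

Close the plaster mould: pick up the half with the three round hollows, which lies on the bench with its working face up, turn it over, and set it on the half with the three domes, pour notches at the same end, so that the domes go home in the hollows and the faces meet flush. Leave the domed half lying where it is on its board, and leave the other things on the bench alone. Plaster chips, so never let a half drop.

Things in the scene. Friction and masses are not known exactly. Their poses are not given: they have to be found in the camera images.
- upper_half: Upper half of a two-part plaster mould, loose, about 0.2 kg: white block 84 x 62 x 36 mm, at the start lying on the bench beside the board, working face up. Origin: centre of its plain 84 x 62 back (its underside at the start). Own z points out of the working face, 36 mm from the back; own x along the 84 mm length to the pour-notch end; own y across the 62 mm width
- lower_half: Lower half, loose, about 0.2 kg, lying on the board, face up: white block 84 x 62 x 36 mm, with domes above that. Origin: centre of its underside; z up out of the face, x along the length to its pour-notch end, y across. Mould closed: the upper half's x points the same way as this x, its z straight down
- upper_face (a point): Centre of the upper half's working face. That face has half of a curved horn-shaped cavity open at the pour end (18 mm wide, 9 mm deep there), and three round hollows 16 mm across, 8 mm deep, centred at own (x, y) = (28, 18), (28, -18), (-26, 14) mm
- lower_face (a point): Centre of the lower half's face, 36 mm above its underside; mould closed, it meets upper_face. The face has the mirror-image cavity and three round domes, 12 mm across, 6 mm tall, at own (x, y) = (28, -18), (28, 18), (-26, -14) mm: 2 mm of play all round in the hollows
- upper_pour (a point): Pour notch of the upper half: middle of the 62 mm edge of its working face at the +x end
- lower_pour (a point): Pour notch of the lower half: middle of the 62 mm edge of its face at its +x end; closed, it coincides with upper_pour
- board: Grey casting board, fixed, 160 (x) x 190 (y) x 18 mm thick; origin at the centre of its underside on the bench. The lower half lies on it
- spatula: Steel spatula with wooden handle, 190 mm long, lying flat between the work places; leave it
- brush: Wooden-handled brush, 200 mm, lying on the bench beyond the work places; leave it
- bowl: Black rubber mixing bowl, 116 mm across, 58 mm high; leave it
- tape: Roll of tape, 90 mm across, 24 mm high; leave it
- eye_tray: Clear tray of glass eyes, 110 x 75 x 18 mm; leave it
- caliper: Steel vernier caliper, 200 mm, lying flat; leave it
- tin: Closed metal tin, 72 mm across, 72 mm high; leave it
Mind the look-alikes: they are no part of the job. What is shaped like the upper_half but blue is not meant.

How it is judged:
By the outcome, as a careful person would: the job done as asked, in the order asked, and still so for the second after the job is handed in, with the robot touching nothing.
It also fails if it takes over 61 s, if anything falls off the work surface, if the arm or the gripper's body presses on something with over 40 N, if the wrist force passes 120 N, or if a joint passes its speed limit or range.

## Working session

There is one attempt and no reset: what is moved stays moved. The work goes in short steps, Python scripts to look and compute and a tool call to move; the robot and the scene stay as the last step left them, time stands still between calls to the robot, and variables do not carry over. Pictures are saved under pics/ and viewed, and the job is handed in when it is done.

Besides the shell and the picture viewer there is one more tool, called after "Emit:" in YAML: its name, and indented under it one key for each argument. arm_command: Moves the arm, as the interface text tells. Its arguments: {"type":"object","properties":{"increments":{"type":"array","items":{"type":"object","properties":{"gripper":{"type":"number"},"dx":{"type":"number"},"dy":{"type":"number"},"dz":{"type":"number"},"spin":{"type":"number"}}}},"grip_force":{"type":"number"}},"required":["increments"]}

```bash
ls; mkdir -p pics; python3 - <<'E'
from bench import read_state,cams,job,r
import cv2,numpy as np
print(read_state()); print(r.grasp_offset, [a for a in dir(r) if a[0]!='_'])
for n in('scene','top'):
    i=cams.camera(n); cv2.imwrite(f'pics/{n}0.png',i[:,:,::-1]); print(n,cams.camera_info(n))
E
```

```text
pics
{'time': 0.0, 'joint_positions': array([ 1.11036831,  0.3328755 , -0.064695  ,  1.46093164,  0.02160753,
        1.34992117, -0.08851558]), 'joint_vel': array([ 4.74478435e-04, -3.98598192e-04,  9.11053400e-04,  1.22587209e-03,
       -8.91294997e-05, -6.38894450e-04,  1.64997168e-03]), 'joint_torque': array([-1.00899058e-03, -6.23242092e+01,  2.48283515e-02, -3.89894664e+01,
       -6.13285205e-02,  3.98570951e-02,  1.13349743e-04]), 'ee_pos': array([ 0.26480657, -0.56569744,  0.22175629]), 'eef_rot': array([ 9.76133384e-01,  2.17170666e-01, -1.93419460e-04, -6.93483476e-04]), 'ft_force': array([-0.28891816,  0.05185979,  0.31863286]), 'torque': array([0.0019315 , 0.03740468, 0.05271935]), 'width': 0.08714152760720917}
0.0187 ['PlanningError', 'grasp_offset']
scene {'K': array([[380.6384525 ,   0.        , 283.61286377],
       [  0.        , 380.6384525 , 207.48307194],
       [  0.        ,   0.        ,   1.        ]]), 'rvec': array([ 0.77532983,  2.67591509, -0.99320163]), 'tvec': array([ 0.4937404 , -0.20432755,  1.37070332])}
top {'K': array([[492.08837004,   0.        , 285.29415299],
       [  0.        , 492.08837004, 210.21166636],
       [  0.        ,   0.        ,   1.        ]]), 'rvec': array([ 2.18082133, -2.1272359 ,  0.14122377]), 'tvec': array([-0.02614148,  0.59749401,  1.71358718])}
```

View pics/scene0.png

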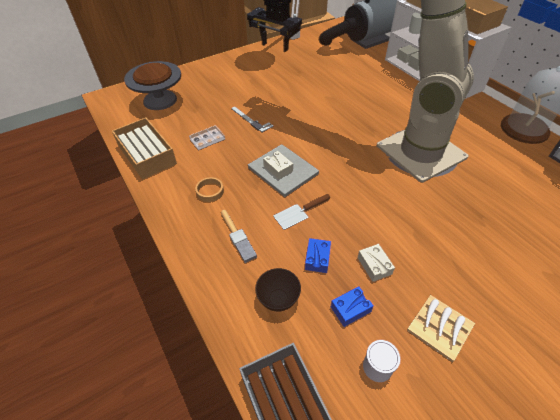

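View pics/top0.png

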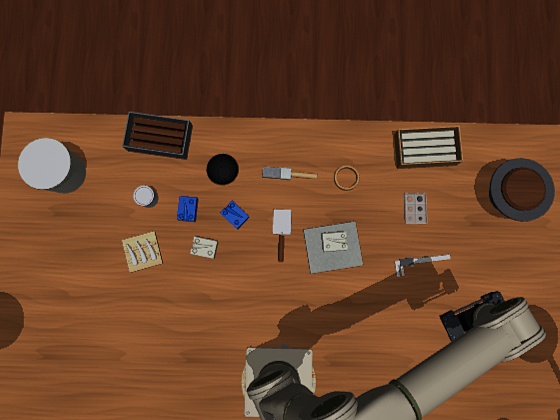

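```bash
cat > h.py <<'E'
import numpy as np,cv2
from bench import read_state,cams,job,r
from scipy.spatial.transform import Rotation as R
def cal(n):
    c=cams.camera_info(n); return c['K'],cv2.Rodrigues(np.array(c['rvec']))[0],np.array(c['tvec'])
def ray(n,uv,z):
    K,Rm,t=cal(n); uv=np.atleast_2d(uv).astype(float)
    d=(np.linalg.inv(K)@np.c_[uv,np.ones(len(uv))].T); d=(Rm.T@d).T; C=-Rm.T@t
    return C+d*((z-C[2])/d[:,2])[:,None]
def proj(n,P):
    K,Rm,t=cal(n); p=(K@(Rm@np.atleast_2d(P).T+t[:,None])).T; return p[:,:2]/p[:,2:]
def st():
    s=read_state(); e=R.from_quat(s['eef_rot']).as_matrix()
    print('t%.2f'%s['time'],'pos',s['ee_pos'].round(4),'x',e[:,0].round(3),'y',e[:,1].round(3),'z',e[:,2].round(3),'F',s['ft_force'].round(1),'w',round(s['width'],4)); return s
E
python3 - <<'E'
from h import *
for n,cs in(('top',[(204,247),(334,241)]),('scene',[(376,262),(278,163)])):
    i=cv2.imread(f'pics/{n}0.png')
    out=[]
    for k,(u,v) in enumerate(cs):
        c=i[v-24:v+24,u-32:u+32]; out.append(cv2.resize(c,None,fx=6,fy=6,interpolation=cv2.INTER_CUBIC))
    cv2.imwrite(f'pics/{n}crop.png',np.hstack(out))
    for c in cs: print(n,c,ray(n,c,.036))
E
```

```text
top (204, 247) [[0.46016861 0.2725291  0.036     ]]
top (334, 241) [[ 0.49279389 -0.18633044  0.036     ]]
scene (376, 262) [[0.46832538 0.28605982 0.036     ]]
scene (278, 163) [[ 0.48625542 -0.18907179  0.036     ]]
```

```bash
python3 -c "
import cv2
for n in('top','scene'):
    i=cv2.imread(f'pics/{n}crop.png'); print(i.shape)"
```

```text
(288, 768, 3)
(288, 768, 3)
```

View pics/topcrop.png

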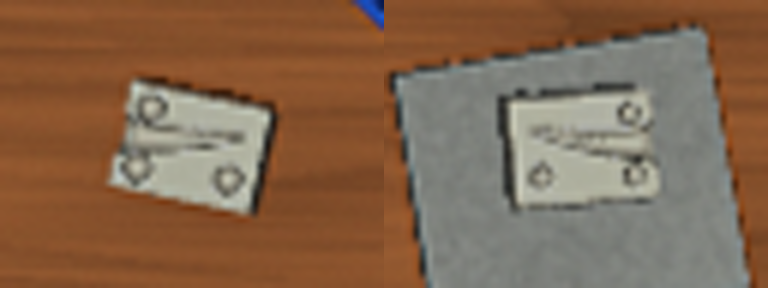

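View pics/scenecrop.png

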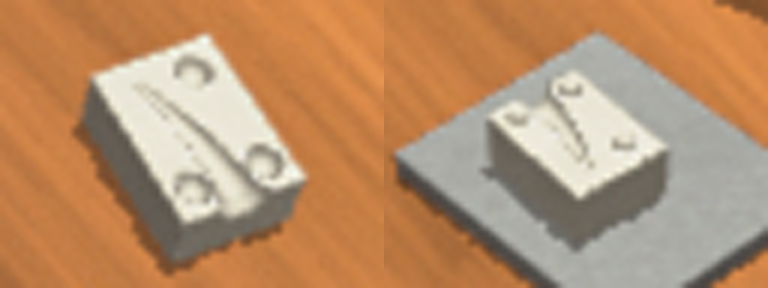

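```bash
cat >> h.py <<'E'
def face(n,img,c,z,half=34,thr=None,S=8,show=None):
    """bright low-saturation blob near pixel c -> min-area rect of contour, corners cast on plane z"""
    u,v=c; x0,y0=u-half,v-half
    cr=img[y0:y0+2*half,x0:x0+2*half]
    big=cv2.resize(cr,None,fx=S,fy=S,interpolation=cv2.INTER_CUBIC)
    hsv=cv2.cvtColor(big,cv2.COLOR_BGR2HSV)
    m=((hsv[...,2]>thr)&(hsv[...,1]<70)).astype(np.uint8)
    m=cv2.morphologyEx(m,cv2.MORPH_CLOSE,np.ones((31,31),np.uint8)); 
    m=cv2.morphologyEx(m,cv2.MORPH_OPEN,np.ones((15,15),np.uint8))
    cs,_=cv2.findContours(m,cv2.RETR_EXTERNAL,cv2.CHAIN_APPROX_NONE)
    k=max(cs,key=lambda q:cv2.contourArea(q) if cv2.pointPolygonTest(q,(half*S,half*S),False)>=0 else -1)
    k=cv2.convexHull(k)
    pts=(k[:,0,:]+0.5)/S-0.5+np.array([x0,y0])
    P=ray(n,pts,z)[:,:2]
    rc=cv2.minAreaRect((P*1000).astype(np.float32))
    if show:
        b=cv2.boxPoints(rc)/1000
        q=proj(n,np.c_[b,np.full(4,z)]); q=((q-[x0,y0]+.5)*S-.5).astype(int)
        cv2.polylines(big,[q.reshape(-1,1,2)],True,(0,0,255),1); cv2.polylines(big,[k],True,(0,255,0),1); cv2.imwrite(show,big)
    (cx,cy),(w,h),a=rc
    if w<h: w,h=h,w; a+=90
    return np.array([cx,cy]),(w,h),(a+90)%180-90
E
python3 - <<'E'
from h import *
for n in('top','scene'):
    K,Rm,t=cal(n); print(n,'C',(-Rm.T@t).round(3))
    i=cv2.imread(f'pics/{n}0.png')
    for (c,z,l) in (((204,247),.036,'u'),((334,241),.054,'l')) if n=='top' else (((376,260),.036,'u'),((278,160),.054,'l')):
        u,v=c;hs=cv2.cvtColor(i,cv2.COLOR_BGR2HSV); print(hs[v-14:v+16:3,u-14:u+16:3,2]); 
        for thr in (150,165,180): print(n,l,thr,face(n,i,c,z,thr=thr,show=f'pics/f_{n}_{l}{thr}.png'))
E
```

```text
top C [ 0.37  -0.013  1.777]
[[134 136 140 140 142 143 142 144 146 145]
 [131 131  75  68 119 138 141 141 140 142]
 [135 142 119 167 188 156 113  78 124 128]
 [145  96 120 152 177 178 176 177 182  48]
 [135 158 183 176 161 126 120 113 180  62]
 [130 107  92 131 182 185 179 178 177 126]
 [141 125 120 176 174 175  98 106 175 143]
 [130 155 170 183 178 177 113 117  74 121]
 [132 129 127 127 121 122 156 172  42 123]
 [133 133 130 129 129 126 126 125 127 127]]
top u 150 (array([459.29818726, 275.9876709 ]), (83.8971176147461, 61.17642593383789), 79.94584655761719)
top u 165 (array([459.39099121, 275.95422363]), (83.0240249633789, 59.80307388305664), 79.86851501464844)
top u 180 (array([453.5909729 , 245.98770142]), (56.69647979736328, 21.351181030273438), -11.626251220703125)
[[140 145 131 126 129 123 131 133 127 126]
 [129 129 132 131 130 128 115 118 127 123]
 [120 100 106 122 150 187 187 186 185 120]
 [128 192 177 178 178 175 176 102 132 130]
 [130 178 152 149 161 127 119 133 159 128]
 [131 111 177 178 181 151 105 127 126 128]
 [130  97 135 110 175 175 175 164 152 156]
 [126  69 178 181
[... 1299 characters left out ...]
75 174 174 197]
 [189 166 177 160 230 224 178 172 174 176]
 [172 181 172 153 232 234 233 171 171 174]
 [231 185 218 233 174 235 233 234 165 171]
 [104 230 237 237 229 227 234 230 236 176]
 [112 104 224 234 231 182 235 234 237 183]
 [107 109 105 165 233 229 237 232 111 105]
 [173 110 107 103 146 236 122 107 107 106]
 [169 177 108 109 106 105 109 110 107 164]]
scene l 150 (array([ 493.47454834, -145.31240845]), (185.1824493408203, 159.80178833007812), -79.48151206970215)
scene l 165 (array([ 492.79348755, -145.89988708]), (184.15451049804688, 158.36485290527344), -79.54625129699707)
scene l 180 (array([ 486.83105469, -191.61480713]), (100.33940124511719, 72.66533660888672), -84.16673135757446)
```

```bash
python3 - <<'E'
from h import *
n='scene';i=cv2.imread(f'pics/{n}0.png')
for (c,z,l) in (((376,260),.036,'u'),((278,160),.054,'l')):
  for thr in (205,):
    print(l,face(n,i,c,z,half=26,S=10,thr=thr,show=f'pics/g_{l}.png'))
a=cv2.imread('pics/g_u.png');b=cv2.imread('pics/g_l.png');c=[cv2.resize(cv2.imread(f'pics/f_top_{l}150.png'),(380,380)) for l in 'ul']
cv2.imwrite('pics/m.png',np.hstack([cv2.resize(a,(380,380)),cv2.resize(b,(380,380))])); cv2.imwrite('pics/m2.png',np.hstack(c))
E
```

```text
u (array([460.17428589, 279.86474609]), (87.77997589111328, 61.64789962768555), 79.72572326660156)
l (array([ 490.60153198, -183.7403717 ]), (83.64669036865234, 61.661312103271484), -83.76105546951294)
```

View pics/m.png

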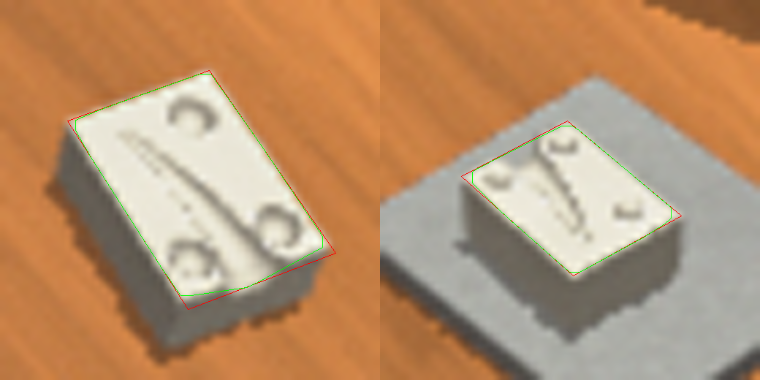

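View pics/m2.png

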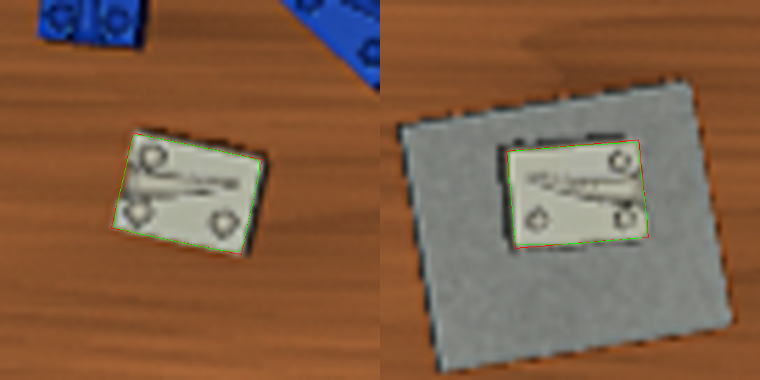

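```bash
cat >> h.py <<'E'
def plan(wps,pos=None,th=None,g=100):
    """wps: (x,y,z,theta_deg,nrows) ; prints rows in tool axes (tool down)"""
    s=st()
    e=R.from_quat(s['eef_rot']).as_matrix()
    if pos is None: pos=s['ee_pos']
    if th is None: th=np.degrees(np.arctan2(e[1,0],e[0,0]))
    p=np.array(pos,float); print('theta',round(th,2)); k=0
    for x,y,z,t,n in wps:
        for j in range(n):
            tgt=p+(np.array([x,y,z])-p)/(n-j); a=np.radians(th)
            X=np.array([np.cos(a),np.sin(a),0]); Y=np.array([np.sin(a),-np.cos(a),0])
            d=tgt-p; row=[round(d@X,3),round(d@Y,3),round(-d[2],3)]; sp=round((th-t)/(n-j),1)
            p=p+row[0]*X+row[1]*Y-np.array([0,0,row[2]]); th-=sp
            print(k%8,'dx %.3f dy %.3f dz %.3f spin %.1f'%(*row,sp)); k+=1
    print('end',p.round(4),round(th,2))
E
python3 - <<'E'
from h import *
plan([(.45,-.1,.22,50,10),(.4648,.3055,.12,79.8,10),(.4648,.3055,.09,79.8,1),(.4648,.3055,.06,79.8,3)])
E
```

```text
t0.10 pos [ 0.2648 -0.5657  0.2218] x [ 0.906  0.424 -0.   ] y [ 0.424 -0.906 -0.001] z [-0.001  0.001 -1.   ] F [-1.2 -0.6  0. ] w 0.0867
theta 25.09
0 dx 0.037 dy -0.034 dz 0.000 spin -2.5
1 dx 0.038 dy -0.033 dz 0.000 spin -2.5
2 dx 0.039 dy -0.031 dz 0.000 spin -2.5
3 dx 0.041 dy -0.029 dz 0.000 spin -2.5
4 dx 0.042 dy -0.028 dz 0.000 spin -2.5
5 dx 0.043 dy -0.026 dz 0.000 spin -2.5
6 dx 0.044 dy -0.024 dz 0.000 spin -2.5
7 dx 0.045 dy -0.021 dz 0.001 spin -2.5
0 dx 0.046 dy -0.020 dz 0.000 spin -2.5
1 dx 0.047 dy -0.017 dz 0.001 spin -2.4
2 dx 0.032 dy -0.025 dz 0.010 spin -3.0
3 dx 0.033 dy -0.023 dz 0.010 spin -3.0
4 dx 0.034 dy -0.022 dz 0.010 spin -3.0
5 dx 0.036 dy -0.020 dz 0.010 spin -3.0
6 dx 0.037 dy -0.018 dz 0.010 spin -3.0
7 dx 0.037 dy -0.016 dz 0.010 spin -3.0
0 dx 0.038 dy -0.014 dz 0.010 spin -3.0
1 dx 0.039 dy -0.012 dz 0.010 spin -2.9
2 dx 0.039 dy -0.009 dz 0.010 spin -3.0
3 dx 0.040 dy -0.008 dz 0.010 spin -2.9
4 dx -0.000 dy 0.000 dz 0.030 spin -0.0
5 dx -0.000 dy 0.000 dz 0.010 spin -0.0
6 dx -0.000 dy 0.000 dz 0.010 spin -0.0
7 dx -0.000 dy 0.000 dz 0.010 spin -0.0
end [0.4644 0.3057 0.0598] 79.79
```

Emit:
arm_command:
  increments:
    - {"gripper": 100, "dx": 0.037, "dy": -0.034, "dz": 0, "spin": -2.5}
    - {"gripper": 100, "dx": 0.038, "dy": -0.033, "dz": 0, "spin": -2.5}
    - {"gripper": 100, "dx": 0.039, "dy": -0.031, "dz": 0, "spin": -2.5}
    - {"gripper": 100, "dx": 0.041, "dy": -0.029, "dz": 0, "spin": -2.5}
    - {"gripper": 100, "dx": 0.042, "dy": -0.028, "dz": 0, "spin": -2.5}
    - {"gripper": 100, "dx": 0.043, "dy": -0.026, "dz": 0, "spin": -2.5}
    - {"gripper": 100, "dx": 0.044, "dy": -0.024, "dz": 0, "spin": -2.5}
    - {"gripper": 100, "dx": 0.045, "dy": -0.021, "dz": 0.001, "spin": -2.5}
  grip_force: 10

```text
time: 1.1
ee_pos: [0.4135, -0.1917, 0.2215]
eef_rot: [0.923, 0.384, -0.0, 0.0]
ft_force: [0.3, -0.2, -0.3]
width: 0.0871
```

Emit:
arm_command:
  increments:
    - {"gripper": 100, "dx": 0.046, "dy": -0.02, "dz": 0, "spin": -2.5}
    - {"gripper": 100, "dx": 0.047, "dy": -0.017, "dz": 0.001, "spin": -2.4}
    - {"gripper": 100, "dx": 0.032, "dy": -0.025, "dz": 0.01, "spin": -3}
    - {"gripper": 100, "dx": 0.033, "dy": -0.023, "dz": 0.01, "spin": -3}
    - {"gripper": 100, "dx": 0.034, "dy": -0.022, "dz": 0.01, "spin": -3}
    - {"gripper": 100, "dx": 0.036, "dy": -0.02, "dz": 0.01, "spin": -3}
    - {"gripper": 100, "dx": 0.037, "dy": -0.018, "dz": 0.01, "spin": -3}
    - {"gripper": 100, "dx": 0.037, "dy": -0.016, "dz": 0.01, "spin": -3}

```text
time: 2.1
ee_pos: [0.4582, 0.1445, 0.1601]
eef_rot: [0.829, 0.56, -0.0, 0.0]
ft_force: [1.2, -0.8, -0.1]
width: 0.0873
```

Emit:
arm_command:
  increments:
    - {"gripper": 100, "dx": 0.038, "dy": -0.014, "dz": 0.01, "spin": -3}
    - {"gripper": 100, "dx": 0.039, "dy": -0.012, "dz": 0.01, "spin": -2.9}
    - {"gripper": 100, "dx": 0.039, "dy": -0.009, "dz": 0.01, "spin": -3}
    - {"gripper": 100, "dx": 0.04, "dy": -0.008, "dz": 0.01, "spin": -2.9}
    - {"gripper": 100, "dx": 0, "dy": 0, "dz": 0.02, "spin": 0}
    - {"gripper": 100, "dx": 0, "dy": 0, "dz": 0.01, "spin": 0}
    - {"gripper": 100, "dx": 0, "dy": 0, "dz": 0, "spin": 0}
    - {"gripper": 100, "dx": 0, "dy": 0, "dz": 0, "spin": 0}

```text
time: 3.1
ee_pos: [0.4652, 0.3046, 0.0911]
eef_rot: [0.768, 0.641, 0.0, 0.0]
ft_force: [-0.1, 0.5, 0.2]
width: 0.0868
```

```bash
python3 - <<'E'
from h import *
plan([(.4648,.3055,.0015,79.8,5)])
for n in('top','scene'): cv2.imwrite(f'pics/{n}1.png',cams.camera(n)[:,:,::-1])
a=cv2.imread('pics/scene1.png')[210:310,310:440]; b=cv2.imread('pics/top1.png')[205:285,150:254]
cv2.imwrite('pics/c1.png',np.hstack([cv2.resize(a,(390,300)),cv2.resize(b,(390,300))]))
E
```

```text
t3.10 pos [0.4652 0.3046 0.0911] x [ 0.179  0.984 -0.   ] y [ 0.984 -0.179  0.001] z [ 0.001 -0.    -1.   ] F [-0.1  0.5  0.2] w 0.0868
theta 79.7
0 dx 0.000 dy -0.000 dz 0.018 spin -0.0
1 dx 0.000 dy -0.000 dz 0.018 spin -0.0
2 dx 0.000 dy -0.000 dz 0.018 spin -0.0
3 dx 0.000 dy -0.000 dz 0.018 spin -0.1
4 dx 0.001 dy -0.001 dz 0.018 spin -0.0
end [0.4644 0.3057 0.0011] 79.8
```

View pics/c1.png

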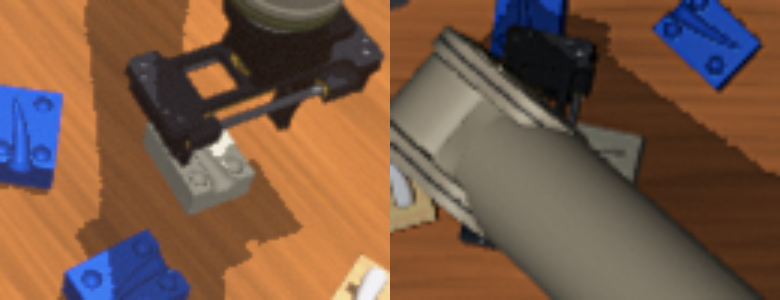

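Emit:
arm_command:
  increments:
    - {"gripper": 100, "dz": 0.02}
    - {"gripper": 100, "dz": 0.025}
    - {"gripper": 100, "dz": 0.02}
    - {"gripper": 100, "dz": 0.015}
    - {"gripper": 100, "dz": 0.007}
    - {"gripper": 100, "dz": 0.002}
    - {"gripper": 100}
    - {"gripper": 60}
  grip_force: 6

```text
validation failed for argument at $.in...
```

Emit:
arm_command:
  increments:
    - {"gripper": 50}
    - {"gripper": 50}
    - {"gripper": 50}
    - {"gripper": 50}
    - {"gripper": 50}
    - {"gripper": 50}
    - {"gripper": 50}
    - {"gripper": 50}
  grip_force: 6

```text
validation failed for argument at $.in...
```

```bash
python3 - <<'E'
from h import *
s=st()
for n in('scene',): cv2.imwrite(f'pics/{n}2.png',cams.camera(n)[:,:,::-1])
a=cv2.imread('pics/scene2.png')[190:310,290:450]
cv2.imwrite('pics/c2.png',cv2.resize(a,(800,600)))
E
```

```text
t3.20 pos [0.4651 0.305  0.0912] x [0.178 0.984 0.   ] y [ 0.984 -0.178  0.001] z [ 0.001  0.    -1.   ] F [-0.   0.2 -0.1] w 0.0869
```

View pics/c2.png

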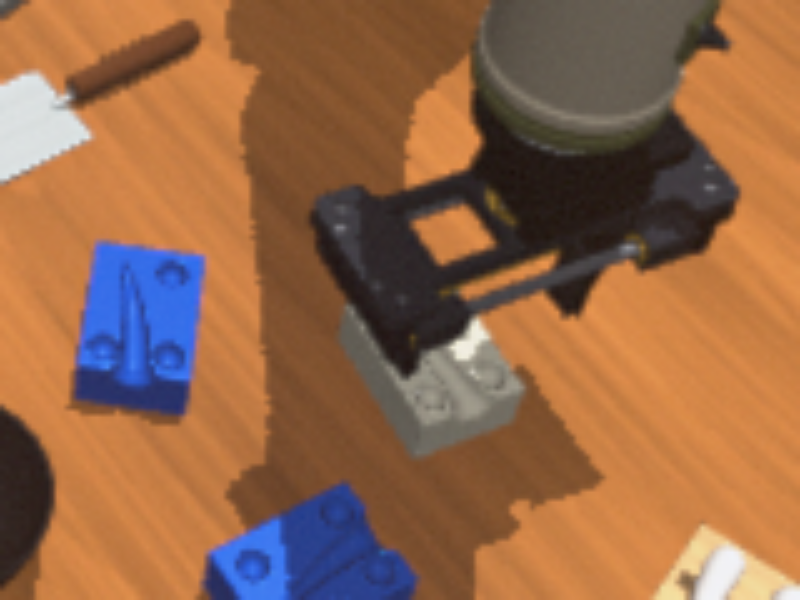

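Emit:
arm_command:
  increments:
    - {"gripper": 100, "dx": 0, "dy": 0, "dz": 0.02, "spin": 0}
    - {"gripper": 100, "dx": 0, "dy": 0, "dz": 0.025, "spin": 0}
    - {"gripper": 100, "dx": 0, "dy": 0, "dz": 0.02, "spin": 0}
    - {"gripper": 100, "dx": 0, "dy": 0, "dz": 0.015, "spin": 0}
    - {"gripper": 100, "dx": 0, "dy": 0, "dz": 0.007, "spin": 0}
    - {"gripper": 100, "dx": 0, "dy": 0, "dz": 0.002, "spin": 0}
    - {"gripper": 100, "dx": 0, "dy": 0, "dz": 0, "spin": 0}
    - {"gripper": 60, "dx": 0, "dy": 0, "dz": 0, "spin": 0}
  grip_force: 6

```text
time: 4.25
ee_pos: [0.4649, 0.3056, 0.0021]
eef_rot: [0.767, 0.641, 0.0, 0.0]
ft_force: [0.3, 0.1, 0.3]
width: 0.0825
```

Emit:
arm_command:
  increments:
    - {"gripper": 50, "dx": 0, "dy": 0, "dz": 0, "spin": 0}
    - {"gripper": 50, "dx": 0, "dy": 0, "dz": 0, "spin": 0}
    - {"gripper": 50, "dx": 0, "dy": 0, "dz": 0, "spin": 0}
    - {"gripper": 50, "dx": 0, "dy": 0, "dz": 0, "spin": 0}
    - {"gripper": 50, "dx": 0, "dy": 0, "dz": 0, "spin": 0}
    - {"gripper": 50, "dx": 0, "dy": 0, "dz": 0, "spin": 0}
    - {"gripper": 50, "dx": 0, "dy": 0, "dz": 0, "spin": 0}
    - {"gripper": 50, "dx": 0, "dy": 0, "dz": 0, "spin": 0}
  grip_force: 6

```text
time: 5.25
ee_pos: [0.4647, 0.3054, 0.0017]
eef_rot: [0.767, 0.641, 0.0, 0.0]
ft_force: [-1.3, -1.0, 4.7]
width: 0.0616
```

```bash
python3 - <<'E'
from h import *
s=st()
# arc rows: grasp from (71,20) about back edge E2, rotate 90deg
d,h=71.,20.; rr=np.hypot(d,h); a0=np.degrees(np.arctan2(h,d))
px,pz=d,h
for k in range(1,17):
    a=np.radians(a0+90*k/16); x,z=rr*np.cos(a),rr*np.sin(a); print(k,'dx %.1f dz %.1f'%(x-px,-(z-pz)),round(z,1)); px,pz=x,z
E
```

```text
t5.25 pos [0.4647 0.3054 0.0017] x [0.177 0.984 0.   ] y [ 0.984 -0.177  0.   ] z [ 0. -0. -1.] F [-1.3 -1.   4.7] w 0.0616
1 dx -2.3 dz -6.9 26.9
2 dx -3.0 dz -6.6 33.5
3 dx -3.6 dz -6.3 39.7
4 dx -4.2 dz -5.9 45.6
5 dx -4.8 dz -5.5 51.1
6 dx -5.3 dz -5.0 56.1
7 dx -5.7 dz -4.4 60.5
8 dx -6.1 dz -3.8 64.3
9 dx -6.5 dz -3.2 67.6
10 dx -6.8 dz -2.6 70.1
11 dx -7.0 dz -1.9 72.0
12 dx -7.1 dz -1.2 73.2
13 dx -7.2 dz -0.5 73.7
14 dx -7.2 dz 0.2 73.5
15 dx -7.2 dz 0.9 72.6
16 dx -7.1 dz 1.6 71.0
```

Emit:
arm_command:
  increments:
    - {"gripper": 50, "dx": -0.002, "dy": 0, "dz": -0.007, "spin": 0}
    - {"gripper": 50, "dx": -0.003, "dy": 0, "dz": -0.007, "spin": 0}
    - {"gripper": 50, "dx": -0.004, "dy": 0, "dz": -0.006, "spin": 0}
    - {"gripper": 50, "dx": -0.004, "dy": 0, "dz": -0.006, "spin": 0}
    - {"gripper": 50, "dx": 0, "dy": 0, "dz": 0, "spin": 0}
    - {"gripper": 50, "dx": 0, "dy": 0, "dz": 0, "spin": 0}
    - {"gripper": 50, "dx": 0, "dy": 0, "dz": 0, "spin": 0}
    - {"gripper": 50, "dx": 0, "dy": 0, "dz": 0, "spin": 0}
  grip_force: 4

```text
time: 6.25
ee_pos: [0.4623, 0.2926, 0.0274]
eef_rot: [0.767, 0.641, -0.0, 0.0]
ft_force: [1.0, -0.2, -1.0]
width: 0.0616
```

```bash
cat >> h.py <<'E'
def look(tag,box=(190,310,290,450)):
    st()
    cv2.imwrite(f'pics/scene_{tag}.png',cams.camera('scene')[:,:,::-1])
    a=cv2.imread(f'pics/scene_{tag}.png')[box[0]:box[1],box[2]:box[3]]
    cv2.imwrite(f'pics/c_{tag}.png',cv2.resize(a,None,fx=5,fy=5,interpolation=cv2.INTER_CUBIC))
E
python3 -c "
from h import *
look('a')"
```

```text
t6.25 pos [0.4623 0.2926 0.0274] x [ 0.177  0.984 -0.   ] y [ 0.984 -0.177  0.   ] z [ 0. -0. -1.] F [ 1.  -0.2 -1. ] w 0.0616
```

View pics/c_a.png

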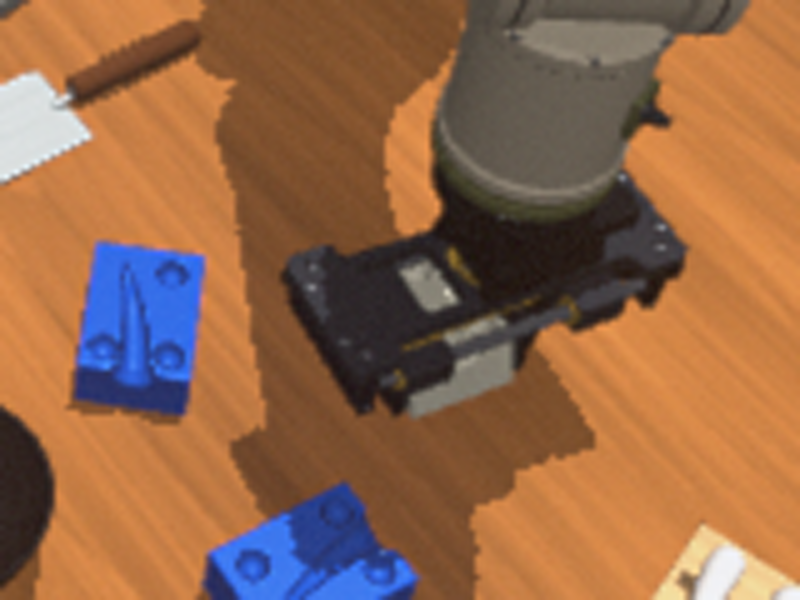

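```bash
cat >> h.py <<'E'
def dots(tag,G,th,phis,d,h,box=(190,310,290,450)):
    """block drawn at tilt phi about the grasp point G; d = grasp to E2 end (m), h = grasp above back; th heading of own x"""
    f=5; a=cv2.imread(f'pics/c_{tag}.png')
    ex0=np.array([np.cos(np.radians(th)),np.sin(np.radians(th)),0]); ey=np.array([-ex0[1],ex0[0],0]); ez0=np.array([0,0,1.])
    for phi,col in zip(phis,[(0,0,255),(0,255,0),(255,255,0)]):
        c,s=np.cos(np.radians(phi)),np.sin(np.radians(phi)); ex=c*ex0+s*ez0; ez=-s*ex0+c*ez0
        P=[G+x*ex+y*ey+z*ez for x in(-d,.084-d) for y in(-.031,.031) for z in(-h,.036-h)]
        q=((proj('scene',np.array(P))-[box[2],box[0]]+.5)*f-.5).astype(int)
        for i in range(8):
            for b in(1,2,4):
                if not i&b: cv2.line(a,tuple(map(int,q[i])),tuple(map(int,q[i|b])),col,1)
        print(phi,'zmin',min(p[2] for p in P).round(4))
    cv2.imwrite(f'pics/d_{tag}.png',a)
E
python3 -c "
from h import *
s=read_state(); G=s['ee_pos']+[0,0,.0187]
dots('a',G,79.8,[0,22],.071,.020)"
```

```text
0 zmin 0.0261
22 zmin 0.001
```

View pics/d_a.png

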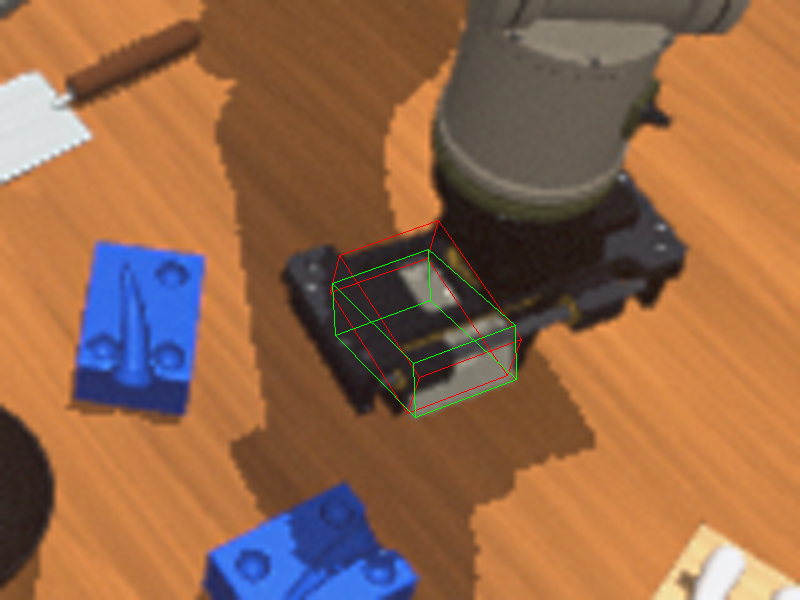

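Emit:
arm_command:
  increments:
    - {"gripper": 50, "dx": -0.004, "dy": 0, "dz": -0.006, "spin": 0}
    - {"gripper": 50, "dx": -0.005, "dy": 0, "dz": -0.005, "spin": 0}
    - {"gripper": 50, "dx": -0.006, "dy": 0, "dz": -0.0045, "spin": 0}
    - {"gripper": 50, "dx": -0.006, "dy": 0, "dz": -0.004, "spin": 0}
    - {"gripper": 50, "dx": -0.0065, "dy": 0, "dz": -0.003, "spin": 0}
    - {"gripper": 50, "dx": -0.007, "dy": 0, "dz": -0.0025, "spin": 0}
    - {"gripper": 50, "dx": -0.007, "dy": 0, "dz": -0.002, "spin": 0}
    - {"gripper": 50, "dx": -0.007, "dy": 0, "dz": -0.001, "spin": 0}

```text
time: 7.3
ee_pos: [0.4538, 0.2447, 0.056]
eef_rot: [0.767, 0.641, 0.0, 0.0]
ft_force: [0.2, 2.5, 3.8]
width: 0.0619
```

```bash
python3 -c "
from h import *
look('b')
s=read_state(); G=s['ee_pos']+[0,0,.0187]
dots('b',G,79.8,[67],.071,.020)"
```

```text
t7.30 pos [0.4538 0.2447 0.056 ] x [0.177 0.984 0.   ] y [ 0.984 -0.177  0.001] z [ 0.001  0.    -1.   ] F [0.2 2.5 3.8] w 0.0619
67 zmin 0.0014
```

View pics/d_b.png

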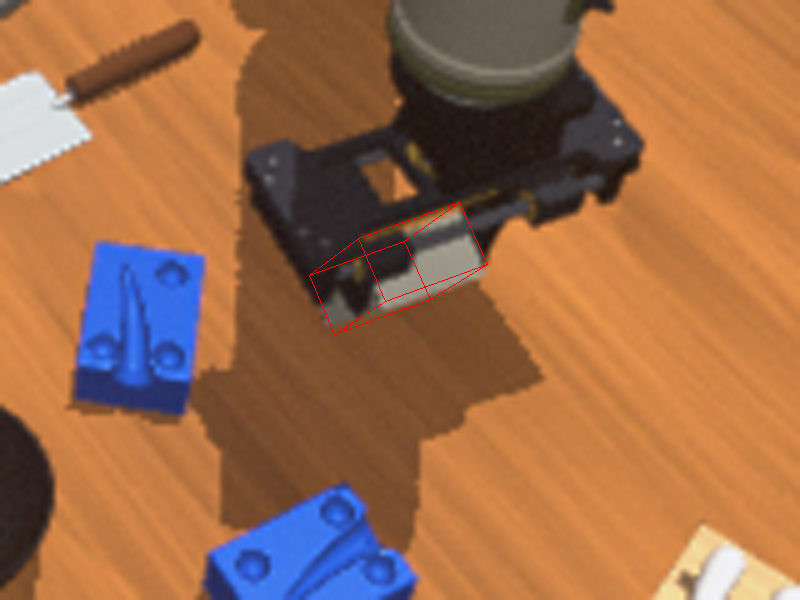

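Emit:
arm_command:
  increments:
    - {"gripper": 50, "dx": -0.007, "dy": 0, "dz": -0.001, "spin": 0}
    - {"gripper": 50, "dx": -0.007, "dy": 0, "dz": 0, "spin": 0}
    - {"gripper": 50, "dx": -0.007, "dy": 0, "dz": 0.001, "spin": 0}
    - {"gripper": 50, "dx": -0.007, "dy": 0, "dz": 0.0015, "spin": 0}
    - {"gripper": 50, "dx": -0.001, "dy": 0, "dz": 0.0005, "spin": 0}
    - {"gripper": 50, "dx": 0, "dy": 0, "dz": 0, "spin": 0}
    - {"gripper": 50, "dx": 0, "dy": 0, "dz": 0, "spin": 0}
    - {"gripper": 50, "dx": 0, "dy": 0, "dz": 0, "spin": 0}

```text
time: 8.35
ee_pos: [0.4485, 0.2163, 0.0534]
eef_rot: [0.767, 0.641, -0.0, -0.0]
ft_force: [1.6, -1.4, 1.1]
width: 0.0622
```

```bash
python3 -c "
from h import *
look('c')
s=read_state(); G=s['ee_pos']+[0,0,.0187]
dots('c',G,79.8,[90],.071,.020)"
```

```text
t8.35 pos [0.4485 0.2163 0.0534] x [ 0.177  0.984 -0.   ] y [ 0.984 -0.177 -0.   ] z [-0. -0. -1.] F [ 1.6 -1.4  1.1] w 0.0622
90 zmin 0.0011
```

View pics/d_c.png

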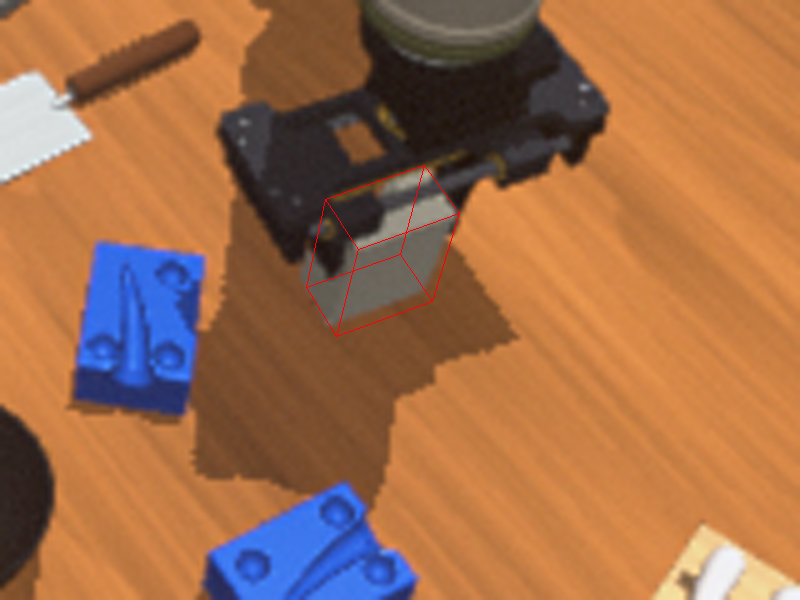

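Emit:
arm_command:
  increments:
    - {"gripper": 50, "dx": -0.002, "dy": 0, "dz": 0.0005, "spin": 0}
    - {"gripper": 50, "dx": -0.002, "dy": 0, "dz": 0.0005, "spin": 0}
    - {"gripper": 50, "dx": 0, "dy": 0, "dz": 0.001, "spin": 0}
    - {"gripper": 50, "dx": 0, "dy": 0, "dz": 0.0005, "spin": 0}

```text
validation failed for argument at $.in...
```

```bash
python3 -c "
from h import *
st()"
```

```text
t8.40 pos [0.4484 0.2163 0.0534] x [ 0.177  0.984 -0.   ] y [ 0.984 -0.177 -0.   ] z [-0. -0. -1.] F [ 1.2 -1.4  0.3] w 0.062
```

Emit:
arm_command:
  increments:
    - {"gripper": 50, "dx": -0.002, "dy": 0, "dz": 0.0005, "spin": 0}
    - {"gripper": 50, "dx": -0.002, "dy": 0, "dz": 0.0005, "spin": 0}
    - {"gripper": 50, "dx": 0, "dy": 0, "dz": 0.001, "spin": 0}
    - {"gripper": 50, "dx": 0, "dy": 0, "dz": 0.0005, "spin": 0}
    - {"gripper": 50, "dx": 0, "dy": 0, "dz": 0, "spin": 0}
    - {"gripper": 50, "dx": 0, "dy": 0, "dz": 0, "spin": 0}
    - {"gripper": 50, "dx": 0, "dy": 0, "dz": 0, "spin": 0}
    - {"gripper": 50, "dx": 0, "dy": 0, "dz": 0, "spin": 0}

```text
time: 9.4
ee_pos: [0.4478, 0.2122, 0.0511]
eef_rot: [0.767, 0.641, -0.0, 0.0]
ft_force: [-1.3, -1.2, 5.2]
width: 0.0619
```

```bash
python3 -c "
from h import *
look('d')
s=read_state(); G=s['ee_pos']+[0,0,.0187]
dots('d',G,79.8,[90],.071,.020)"
```

```text
t9.40 pos [0.4478 0.2122 0.0511] x [ 0.177  0.984 -0.   ] y [ 0.984 -0.177  0.   ] z [-0. -0. -1.] F [-1.3 -1.2  5.2] w 0.0619
90 zmin -0.0012
```

View pics/d_d.png

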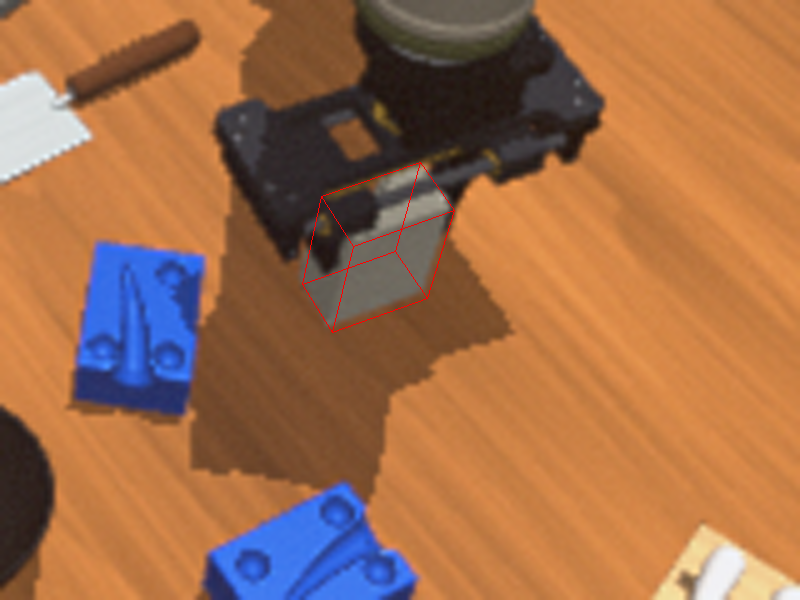

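Emit:
arm_command:
  increments:
    - {"gripper": 80, "dx": 0, "dy": 0, "dz": 0, "spin": 0}
    - {"gripper": 90, "dx": 0, "dy": 0, "dz": 0, "spin": 0}
    - {"gripper": 90, "dx": 0, "dy": 0, "dz": 0, "spin": 0}
    - {"gripper": 90, "dx": 0, "dy": 0, "dz": 0, "spin": 0}
    - {"gripper": 90, "dx": 0.002, "dy": 0, "dz": 0, "spin": 0}
    - {"gripper": 90, "dx": 0.003, "dy": 0, "dz": 0, "spin": 0}
    - {"gripper": 90, "dx": 0, "dy": 0, "dz": 0, "spin": 0}
    - {"gripper": 90, "dx": 0, "dy": 0, "dz": 0, "spin": 0}

```text
time: 10.45
ee_pos: [0.4487, 0.2173, 0.051]
eef_rot: [0.767, 0.641, -0.0, 0.0]
ft_force: [0.1, 0.1, -0.2]
width: 0.0785
```

```bash
python3 -c "
from h import *
look('e')
s=read_state(); G=s['ee_pos']+[0,0,.0187]
dots('e',G,79.8,[90],.070,.015)"
```

```text
t10.45 pos [0.4487 0.2173 0.051 ] x [ 0.177  0.984 -0.   ] y [ 0.984 -0.177  0.   ] z [-0. -0. -1.] F [ 0.1  0.1 -0.2] w 0.0785
90 zmin -0.0003
```

View pics/d_e.png

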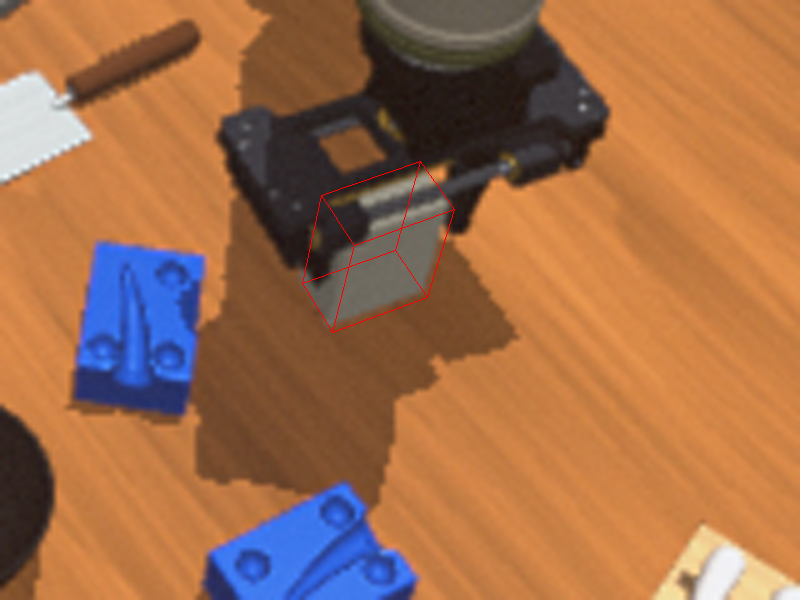

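Emit:
arm_command:
  increments:
    - {"gripper": 70, "dx": 0, "dy": 0, "dz": 0, "spin": 0}
    - {"gripper": 50, "dx": 0, "dy": 0, "dz": 0, "spin": 0}
    - {"gripper": 50, "dx": 0, "dy": 0, "dz": 0, "spin": 0}
    - {"gripper": 50, "dx": 0, "dy": 0, "dz": 0, "spin": 0}
    - {"gripper": 50, "dx": 0, "dy": 0, "dz": 0, "spin": 0}
    - {"gripper": 50, "dx": 0, "dy": 0, "dz": 0, "spin": 0}
    - {"gripper": 50, "dx": 0, "dy": 0, "dz": 0, "spin": 0}
    - {"gripper": 50, "dx": 0, "dy": 0, "dz": 0, "spin": 0}
  grip_force: 4

```text
time: 11.5
ee_pos: [0.4487, 0.2172, 0.051]
eef_rot: [0.767, 0.641, -0.0, 0.0]
ft_force: [-0.8, -0.8, 0.0]
width: 0.0621
```

```bash
python3 - <<'E'
from h import *
look('f')
d,h=22.,70.; rr=np.hypot(d,h); a0=np.degrees(np.arctan2(h,d))
px,pz=d,h
for k in range(1,17):
    a=np.radians(a0+90*k/16); x,z=rr*np.cos(a),rr*np.sin(a); print(k,'dx %.1f dz %.1f'%(x-px,-(z-pz)),round(z,1)); px,pz=x,z
E
```

```text
t11.50 pos [0.4487 0.2172 0.051 ] x [ 0.177  0.984 -0.   ] y [ 0.984 -0.177  0.   ] z [ 0. -0. -1.] F [-0.8 -0.8  0. ] w 0.0621
1 dx -7.0 dz -1.8 71.8
2 dx -7.1 dz -1.1 72.9
3 dx -7.2 dz -0.4 73.4
4 dx -7.2 dz 0.3 73.1
5 dx -7.1 dz 1.0 72.1
6 dx -7.0 dz 1.7 70.4
7 dx -6.8 dz 2.4 68.1
8 dx -6.5 dz 3.0 65.1
9 dx -6.2 dz 3.6 61.4
10 dx -5.8 dz 4.2 57.2
11 dx -5.4 dz 4.8 52.4
12 dx -4.9 dz 5.3 47.1
13 dx -4.3 dz 5.7 41.4
14 dx -3.8 dz 6.1 35.2
15 dx -3.1 dz 6.5 28.8
16 dx -2.5 dz 6.8 22.0
```

View pics/c_f.png

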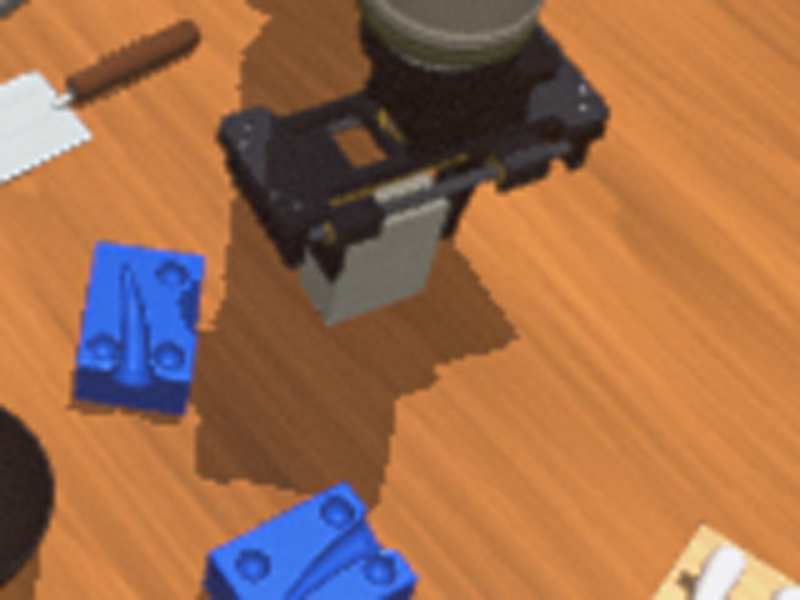

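Emit:
arm_command:
  increments:
    - {"gripper": 50, "dx": -0.007, "dy": 0, "dz": -0.001, "spin": 0}
    - {"gripper": 50, "dx": -0.007, "dy": 0, "dz": -0.001, "spin": 0}
    - {"gripper": 50, "dx": -0.007, "dy": 0, "dz": 0, "spin": 0}
    - {"gripper": 50, "dx": -0.007, "dy": 0, "dz": 0.0005, "spin": 0}
    - {"gripper": 50, "dx": -0.007, "dy": 0, "dz": 0.001, "spin": 0}
    - {"gripper": 50, "dx": -0.007, "dy": 0, "dz": 0.0015, "spin": 0}
    - {"gripper": 50, "dx": -0.007, "dy": 0, "dz": 0.0025, "spin": 0}
    - {"gripper": 50, "dx": -0.006, "dy": 0, "dz": 0.003, "spin": 0}

```text
time: 12.55
ee_pos: [0.4391, 0.1634, 0.045]
eef_rot: [0.767, 0.641, 0.001, 0.0]
ft_force: [-2.2, 2.1, 5.9]
width: 0.062
```

```bash
python3 - <<'E'
from h import *
look('g')
s=read_state(); G=s['ee_pos']+[0,0,.0187]
dots('g',G,79.8,[90,135],.070,.014)
E
```

```text
t12.55 pos [0.4391 0.1634 0.045 ] x [0.177 0.984 0.001] y [ 0.984 -0.177  0.001] z [ 0.001  0.001 -1.   ] F [-2.2  2.1  5.9] w 0.062
90 zmin -0.0068
135 zmin -0.0018
```

View pics/d_g.png

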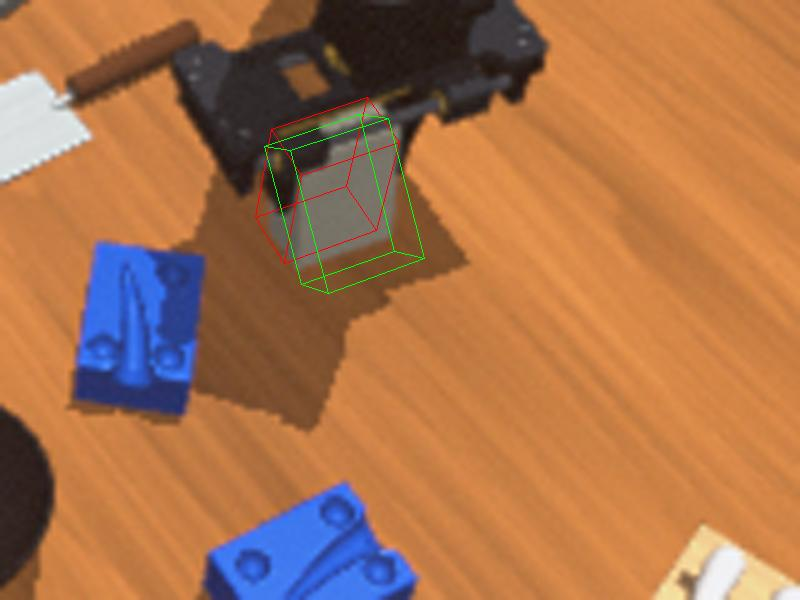

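```bash
python3 - <<'E'
from h import *
s=read_state(); G=s['ee_pos']+[0,0,.0187]
dots('g',G,79.8,[105,115],.062,.014)
E
```

```text
105 zmin -0.0024
115 zmin -0.0023
```

View pics/d_g.png

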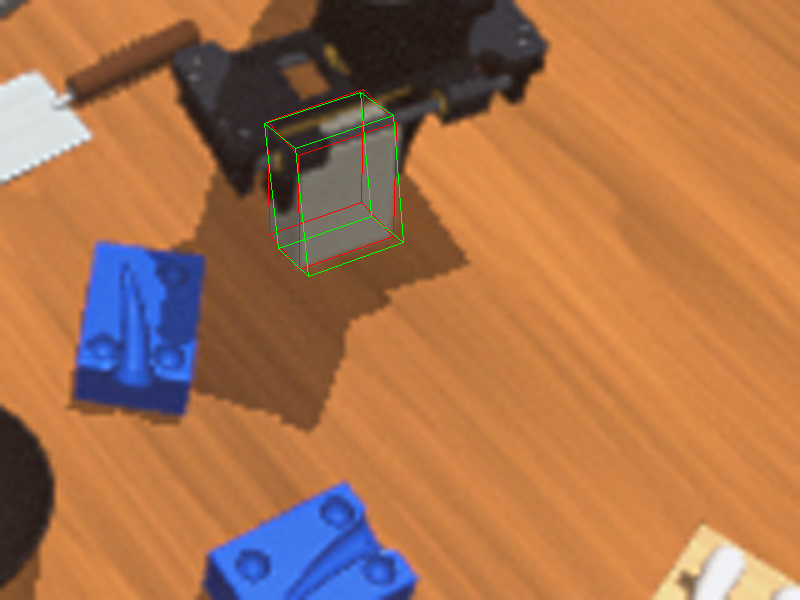

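```bash
python3 - <<'E'
from h import *
d,h=22.,58.; rr=np.hypot(d,h); a0=np.degrees(np.arctan2(h,d))+15
a=np.radians(a0);px,pz=rr*np.cos(a),rr*np.sin(a);print(px,pz)
for k in range(1,17):
    a=np.radians(a0+75*k/16); x,z=rr*np.cos(a),rr*np.sin(a); print(k,'dx %.1f dz %.1f'%(x-px,-(z-pz)),round(z,1)); px,pz=x,z
E
```

```text
6.238863562413292 61.71771691702142
1 dx -5.1 dz -0.3 62.0
2 dx -5.1 dz 0.1 61.9
3 dx -5.0 dz 0.5 61.4
4 dx -5.0 dz 0.9 60.4
5 dx -4.9 dz 1.3 59.1
6 dx -4.8 dz 1.7 57.4
7 dx -4.6 dz 2.1 55.3
8 dx -4.4 dz 2.5 52.8
9 dx -4.2 dz 2.8 49.9
10 dx -4.0 dz 3.2 46.7
11 dx -3.7 dz 3.5 43.3
12 dx -3.4 dz 3.8 39.5
13 dx -3.1 dz 4.0 35.4
14 dx -2.7 dz 4.3 31.2
15 dx -2.4 dz 4.5 26.7
16 dx -2.0 dz 4.7 22.0
```

Emit:
arm_command:
  increments:
    - {"gripper": 50, "dx": -0.005, "dy": 0, "dz": 0, "spin": 0}
    - {"gripper": 50, "dx": -0.005, "dy": 0, "dz": 0, "spin": 0}
    - {"gripper": 50, "dx": -0.005, "dy": 0, "dz": 0.0005, "spin": 0}
    - {"gripper": 50, "dx": -0.005, "dy": 0, "dz": 0.001, "spin": 0}
    - {"gripper": 50, "dx": -0.005, "dy": 0, "dz": 0.0015, "spin": 0}
    - {"gripper": 50, "dx": -0.005, "dy": 0, "dz": 0.0015, "spin": 0}
    - {"gripper": 50, "dx": -0.0045, "dy": 0, "dz": 0.002, "spin": 0}
    - {"gripper": 50, "dx": -0.0045, "dy": 0, "dz": 0.0025, "spin": 0}
  grip_force: 3

```text
time: 13.6
ee_pos: [0.432, 0.1243, 0.0354]
eef_rot: [0.767, 0.641, -0.0, 0.0]
ft_force: [0.3, 1.0, 0.7]
width: 0.062
```

```bash
python3 - <<'E'
from h import *
look('h',(170,290,270,430))
s=read_state(); G=s['ee_pos']+[0,0,.0187]
dots('h',G,79.8,[120,150],.058,.014,(170,290,270,430))
E
```

```text
t13.60 pos [0.432  0.1243 0.0354] x [ 0.177  0.984 -0.   ] y [ 0.984 -0.177  0.   ] z [ 0. -0. -1.] F [0.3 1.  0.7] w 0.062
120 zmin -0.0075
150 zmin 0.0057
```

View pics/d_h.png

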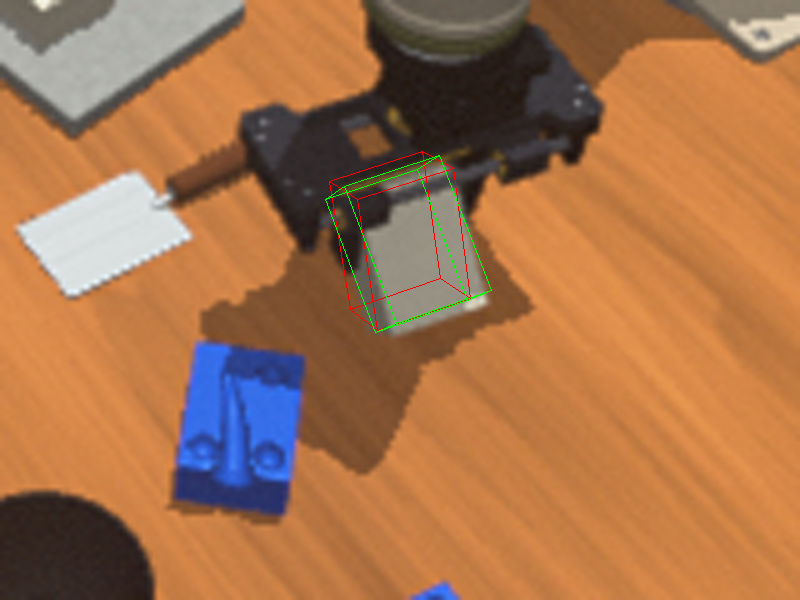

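Emit:
arm_command:
  increments:
    - {"gripper": 50, "dx": -0.004, "dy": 0, "dz": 0.003, "spin": 0}
    - {"gripper": 50, "dx": -0.004, "dy": 0, "dz": 0.0035, "spin": 0}
    - {"gripper": 50, "dx": -0.003, "dy": 0, "dz": 0.004, "spin": 0}
    - {"gripper": 50, "dx": -0.003, "dy": 0, "dz": 0.004, "spin": 0}
    - {"gripper": 50, "dx": -0.003, "dy": 0, "dz": 0.004, "spin": 0}
    - {"gripper": 50, "dx": -0.002, "dy": 0, "dz": 0.004, "spin": 0}
    - {"gripper": 50, "dx": 0, "dy": 0, "dz": 0, "spin": 0}
    - {"gripper": 50, "dx": 0, "dy": 0, "dz": 0, "spin": 0}
  grip_force: 3

```text
time: 14.65
ee_pos: [0.4285, 0.1062, 0.013]
eef_rot: [0.767, 0.641, -0.0, -0.0]
ft_force: [-0.3, 0.3, -2.5]
width: 0.0617
```

```bash
python3 - <<'E'
from h import *
look('i',(170,290,270,430))
s=read_state(); G=s['ee_pos']+[0,0,.0187]
dots('i',G,79.8,[165],.058,.014,(170,290,270,430))
E
```

```text
t14.65 pos [0.4285 0.1062 0.013 ] x [0.177 0.984 0.   ] y [ 0.984 -0.177 -0.   ] z [-0.  0. -1.] F [-0.3  0.3 -2.5] w 0.0617
165 zmin -0.0045
```

View pics/d_i.png

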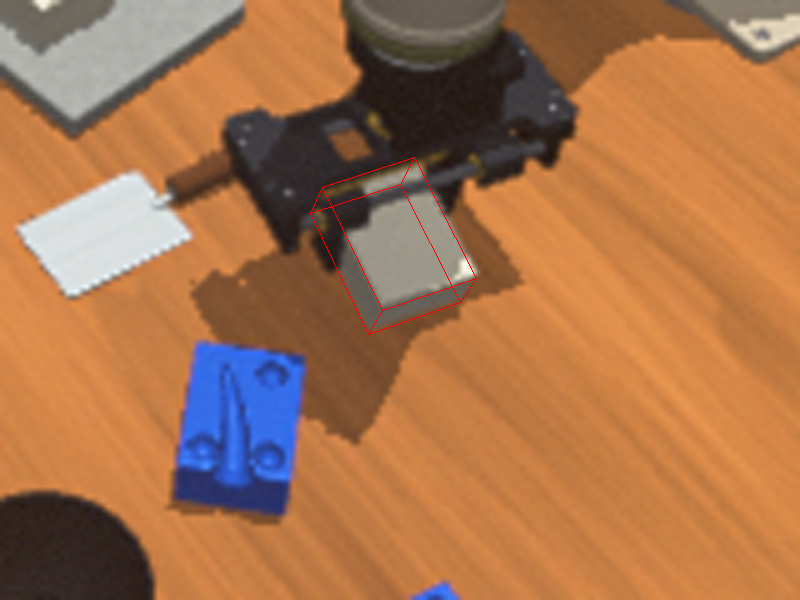

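Emit:
arm_command:
  increments:
    - {"gripper": 50, "dx": -0.001, "dy": 0, "dz": 0.003, "spin": 0}
    - {"gripper": 50, "dx": 0, "dy": 0, "dz": 0.002, "spin": 0}
    - {"gripper": 50, "dx": 0, "dy": 0, "dz": 0.002, "spin": 0}
    - {"gripper": 50, "dx": 0, "dy": 0, "dz": 0.001, "spin": 0}
    - {"gripper": 50, "dx": 0, "dy": 0, "dz": 0.001, "spin": 0}
    - {"gripper": 50, "dx": 0, "dy": 0, "dz": 0, "spin": 0}
    - {"gripper": 50, "dx": 0, "dy": 0, "dz": 0, "spin": 0}
    - {"gripper": 50, "dx": 0, "dy": 0, "dz": 0, "spin": 0}
  grip_force: 3

```text
time: 15.7
ee_pos: [0.4284, 0.1051, 0.004]
eef_rot: [0.767, 0.641, -0.0, -0.0]
ft_force: [-0.0, -0.5, -3.0]
width: 0.0623
```

```bash
python3 - <<'E'
from h import *
look('j',(170,290,270,430))
s=read_state(); G=s['ee_pos']+[0,0,.0187]
dots('j',G,79.8,[180],.058,.014,(170,290,270,430))
E
```

```text
t15.70 pos [0.4284 0.1051 0.004 ] x [ 0.177  0.984 -0.   ] y [ 0.984 -0.177 -0.   ] z [-0. -0. -1.] F [-0.  -0.5 -3. ] w 0.0623
180 zmin 0.0007
```

View pics/d_j.png

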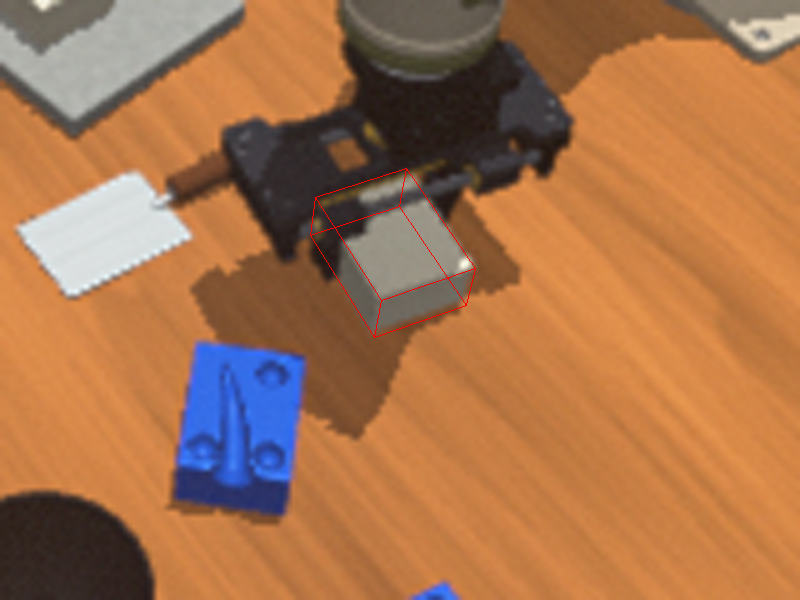

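Emit:
arm_command:
  increments:
    - {"gripper": 50, "dx": 0, "dy": 0, "dz": 0.001, "spin": 0}
    - {"gripper": 50, "dx": 0, "dy": 0, "dz": 0.001, "spin": 0}
    - {"gripper": 50, "dx": 0, "dy": 0, "dz": 0.0005, "spin": 0}
    - {"gripper": 50, "dx": 0, "dy": 0, "dz": 0, "spin": 0}
    - {"gripper": 50, "dx": 0, "dy": 0, "dz": 0, "spin": 0}
    - {"gripper": 50, "dx": 0, "dy": 0, "dz": 0, "spin": 0}
    - {"gripper": 50, "dx": 0, "dy": 0, "dz": 0, "spin": 0}
    - {"gripper": 50, "dx": 0, "dy": 0, "dz": 0, "spin": 0}
  grip_force: 3

```text
time: 16.75
ee_pos: [0.4285, 0.1051, 0.0015]
eef_rot: [0.767, 0.641, 0.0, 0.0]
ft_force: [-0.3, 0.5, -2.1]
width: 0.0617
```

```bash
python3 - <<'E'
from h import *
look('k',(170,290,270,430))
s=read_state(); G=s['ee_pos']+[0,0,.0187]
dots('k',G,79.8,[180],.054,.014,(170,290,270,430))
E
```

```text
t16.75 pos [0.4285 0.1051 0.0015] x [0.177 0.984 0.   ] y [ 0.984 -0.177  0.   ] z [ 0.  0. -1.] F [-0.3  0.5 -2.1] w 0.0617
180 zmin -0.0018
```

View pics/d_k.png

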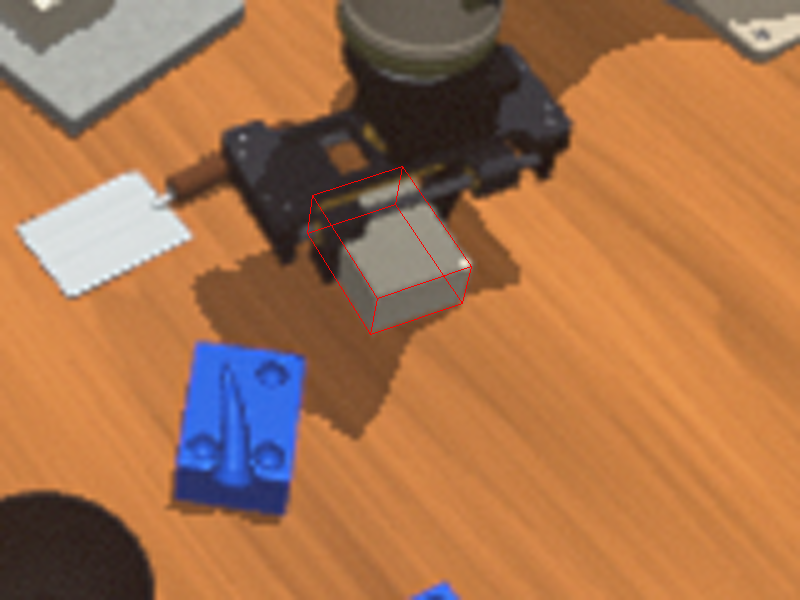

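Emit:
arm_command:
  increments:
    - {"gripper": 50, "dx": 0, "dy": 0, "dz": 0.0005, "spin": 0}
    - {"gripper": 50, "dx": 0, "dy": 0, "dz": 0.0005, "spin": 0}
    - {"gripper": 50, "dx": 0, "dy": 0, "dz": 0, "spin": 0}
    - {"gripper": 74, "dx": 0, "dy": 0, "dz": 0, "spin": 0}
    - {"gripper": 90, "dx": 0, "dy": 0, "dz": 0, "spin": 0}
    - {"gripper": 100, "dx": 0, "dy": 0, "dz": 0, "spin": 0}
    - {"gripper": 100, "dx": 0, "dy": 0, "dz": -0.002, "spin": 0}
    - {"gripper": 100, "dx": 0, "dy": 0, "dz": -0.01, "spin": 0}
  grip_force: 3

```text
time: 17.8
ee_pos: [0.4281, 0.105, 0.0126]
eef_rot: [0.767, 0.641, -0.0, -0.0]
ft_force: [0.6, 0.1, 0.3]
width: 0.0859
```

Emit:
arm_command:
  increments:
    - {"gripper": 100, "dx": 0, "dy": 0, "dz": -0.04, "spin": 0}
    - {"gripper": 100, "dx": 0, "dy": 0, "dz": -0.05, "spin": 0}
    - {"gripper": 100, "dx": 0, "dy": 0, "dz": -0.04, "spin": 0}
    - {"gripper": 100, "dx": -0.04, "dy": 0, "dz": -0.02, "spin": 0}
    - {"gripper": 100, "dx": -0.05, "dy": 0, "dz": 0, "spin": 0}
    - {"gripper": 100, "dx": -0.06, "dy": 0, "dz": 0, "spin": 0}
    - {"gripper": 100, "dx": -0.06, "dy": 0, "dz": 0, "spin": 0}
    - {"gripper": 100, "dx": 0, "dy": 0, "dz": 0, "spin": 0}

```text
time: 18.8
ee_pos: [0.3902, -0.1053, 0.1631]
eef_rot: [0.769, 0.639, -0.0, 0.0]
ft_force: [-0.5, 0.9, 0.4]
width: 0.087
```

```bash
python3 - <<'E'
from h import *
look('l',(150,290,240,430))
cv2.imwrite('pics/top_l.png',cams.camera('top')[:,:,::-1])
E
```

```text
t18.80 pos [ 0.3902 -0.1053  0.1631] x [ 0.184  0.983 -0.   ] y [ 0.983 -0.184  0.   ] z [ 0.    -0.001 -1.   ] F [-0.5  0.9  0.4] w 0.087
```

View pics/scene_l.png

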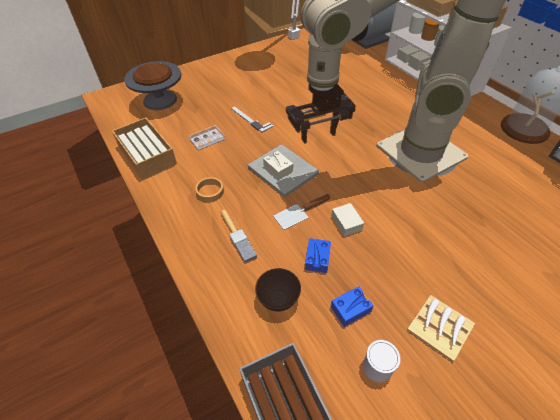

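View pics/top_l.png

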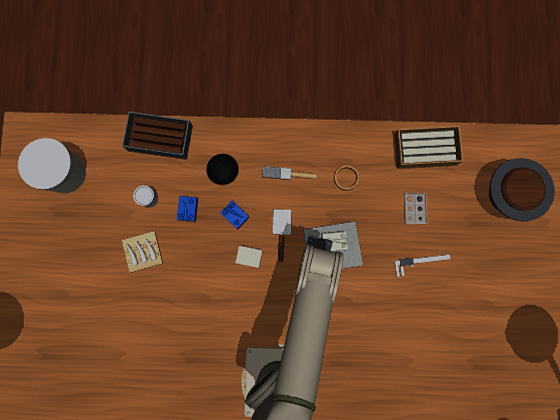

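```bash
python3 - <<'E'
from h import *
i=cv2.imread('pics/top_l.png')
for thr in(150,160): print('top',face('top',i,(249,256),.036,half=22,thr=thr,show='pics/f1.png'))
i=cv2.imread('pics/scene_l.png')
for thr in(205,215): print('scene',face('scene',i,(348,216),.036,half=22,thr=thr,show='pics/f2.png'))
cv2.imwrite('pics/f12.png',np.hstack([cv2.imread('pics/f1.png'),cv2.imread('pics/f2.png')]))
E
```

```text
top (array([430.94311523, 114.73212433]), (83.75361633300781, 61.69782638549805), 79.70056915283203)
top (array([430.79226685, 114.85119629]), (82.71855163574219, 61.05128479003906), 79.80107116699219)
scene (array([431.1907959 , 116.61193848]), (83.53509521484375, 62.51610565185547), 79.68470764160156)
scene (array([430.99945068, 116.49162292]), (83.2528305053711, 62.1771125793457), 79.6355972290039)
```

View pics/f12.png

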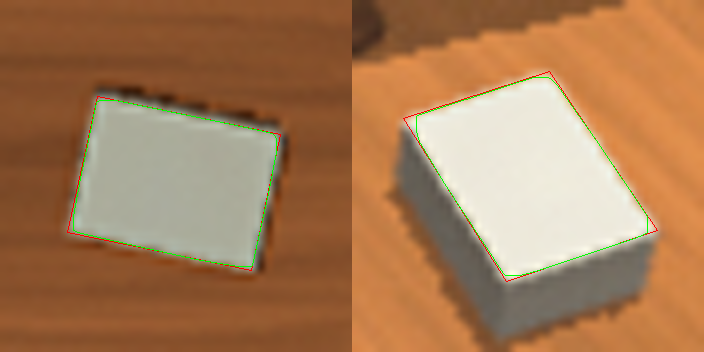

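```bash
python3 - <<'E'
from h import *
plan([(.431,.1157,.10,79.7,5),(.431,.1157,.045,79.7,1),(.431,.1157,.01,79.7,1),(.431,.1157,.003,79.7,1)])
E
```

```text
t18.90 pos [ 0.3913 -0.1015  0.1631] x [0.178 0.984 0.   ] y [ 0.984 -0.178  0.001] z [ 0.001  0.    -1.   ] F [-0.6  0.8 -0.5] w 0.087
theta 79.73
0 dx 0.044 dy 0.000 dz 0.013 spin 0.0
1 dx 0.044 dy 0.000 dz 0.013 spin 0.0
2 dx 0.044 dy 0.000 dz 0.012 spin 0.0
3 dx 0.044 dy 0.000 dz 0.013 spin 0.0
4 dx 0.045 dy 0.000 dz 0.012 spin 0.0
5 dx -0.000 dy 0.000 dz 0.055 spin 0.0
6 dx -0.000 dy 0.000 dz 0.035 spin 0.0
7 dx -0.000 dy 0.000 dz 0.007 spin 0.0
end [0.4307 0.116  0.0031] 79.73
```

Emit:
arm_command:
  increments:
    - {"gripper": 100, "dx": 0.044, "dy": 0, "dz": 0.01, "spin": 0}
    - {"gripper": 100, "dx": 0.044, "dy": 0, "dz": 0.012, "spin": 0}
    - {"gripper": 100, "dx": 0.044, "dy": 0, "dz": 0.012, "spin": 0}
    - {"gripper": 100, "dx": 0.044, "dy": 0, "dz": 0.013, "spin": 0}
    - {"gripper": 100, "dx": 0.045, "dy": 0, "dz": 0.013, "spin": 0}
    - {"gripper": 100, "dx": 0, "dy": 0, "dz": 0, "spin": 0}
    - {"gripper": 100, "dx": 0, "dy": 0, "dz": 0, "spin": 0}
    - {"gripper": 100, "dx": 0, "dy": 0, "dz": 0, "spin": 0}
  grip_force: 15

```text
time: 19.9
ee_pos: [0.4305, 0.1152, 0.1029]
eef_rot: [0.768, 0.641, -0.0, 0.0]
ft_force: [0.7, -0.0, -0.0]
width: 0.0871
```

```bash
python3 - <<'E'
from h import *
plan([(.431,.1157,.003,79.7,4)])
E
```

```text
t19.90 pos [0.4305 0.1152 0.1029] x [ 0.178  0.984 -0.001] y [ 0.984 -0.178  0.001] z [ 0.001 -0.001 -1.   ] F [ 0.7 -0.  -0. ] w 0.0871
theta 79.73
0 dx 0.000 dy 0.000 dz 0.025 spin 0.0
1 dx 0.000 dy 0.000 dz 0.025 spin 0.0
2 dx 0.000 dy 0.000 dz 0.025 spin 0.0
3 dx 0.001 dy 0.000 dz 0.025 spin 0.0
end [0.4307 0.1162 0.0029] 79.73
```

Emit:
arm_command:
  increments:
    - {"gripper": 100, "dx": 0, "dy": 0, "dz": 0.025, "spin": 0}
    - {"gripper": 100, "dx": 0, "dy": 0, "dz": 0.03, "spin": 0}
    - {"gripper": 100, "dx": 0, "dy": 0, "dz": 0.025, "spin": 0}
    - {"gripper": 100, "dx": 0, "dy": 0, "dz": 0.014, "spin": 0}
    - {"gripper": 100, "dx": 0, "dy": 0, "dz": 0.006, "spin": 0}
    - {"gripper": 100, "dx": 0, "dy": 0, "dz": 0, "spin": 0}
    - {"gripper": 70, "dx": 0, "dy": 0, "dz": 0, "spin": 0}
    - {"gripper": 50, "dx": 0, "dy": 0, "dz": 0, "spin": 0}
  grip_force: 15

```text
time: 20.9
ee_pos: [0.4309, 0.1158, 0.0031]
eef_rot: [0.767, 0.641, 0.0, 0.0]
ft_force: [0.6, -0.2, 0.2]
width: 0.0743
```

Emit:
arm_command:
  increments:
    - {"gripper": 50, "dx": 0, "dy": 0, "dz": 0, "spin": 0}
    - {"gripper": 50, "dx": 0, "dy": 0, "dz": 0, "spin": 0}
    - {"gripper": 50, "dx": 0, "dy": 0, "dz": 0, "spin": 0}
    - {"gripper": 50, "dx": 0, "dy": 0, "dz": 0, "spin": 0}
    - {"gripper": 50, "dx": 0, "dy": 0, "dz": 0, "spin": 0}
    - {"gripper": 50, "dx": 0, "dy": 0, "dz": -0.002, "spin": 0}
    - {"gripper": 50, "dx": 0, "dy": 0, "dz": -0.01, "spin": 0}
    - {"gripper": 50, "dx": 0, "dy": 0, "dz": -0.02, "spin": 0}
  grip_force: 15

```text
time: 21.9
ee_pos: [0.4297, 0.1159, 0.0348]
eef_rot: [0.767, 0.641, -0.001, -0.001]
ft_force: [0.2, -0.1, -3.4]
width: 0.062
```

```bash
python3 - <<'E'
from h import *
look('m',(170,290,270,430))
plan([(.431,.06,.14,83,4),(.4905,-.10,.16,96.2,5),(.4905,-.185,.14,96.2,4)])
E
```

```text
t21.90 pos [0.4297 0.1159 0.0348] x [ 0.177  0.984 -0.   ] y [ 0.984 -0.177 -0.002] z [-0.002  0.    -1.   ] F [ 0.2 -0.1 -3.4] w 0.062
t21.95 pos [0.4313 0.1165 0.0373] x [0.177 0.984 0.001] y [ 0.984 -0.177  0.002] z [ 0.002  0.    -1.   ] F [ 2.4  1.8 -0.8] w 0.062
theta 79.82
0 dx -0.014 dy 0.002 dz -0.026 spin -0.8
1 dx -0.014 dy 0.002 dz -0.026 spin -0.8
2 dx -0.014 dy 0.002 dz -0.025 spin -0.8
3 dx -0.014 dy 0.002 dz -0.026 spin -0.8
4 dx -0.030 dy 0.016 dz -0.004 spin -2.6
5 dx -0.031 dy 0.014 dz -0.004 spin -2.6
6 dx -0.032 dy 0.013 dz -0.004 spin -2.7
7 dx -0.032 dy 0.012 dz -0.004 spin -2.6
0 dx -0.033 dy 0.010 dz -0.004 spin -2.7
1 dx -0.021 dy -0.002 dz 0.005 spin 0.0
2 dx -0.021 dy -0.003 dz 0.005 spin 0.0
3 dx -0.021 dy -0.002 dz 0.005 spin 0.0
4 dx -0.021 dy -0.003 dz 0.005 spin 0.0
end [ 0.49   -0.1848  0.1403] 96.22
```

View pics/c_m.png

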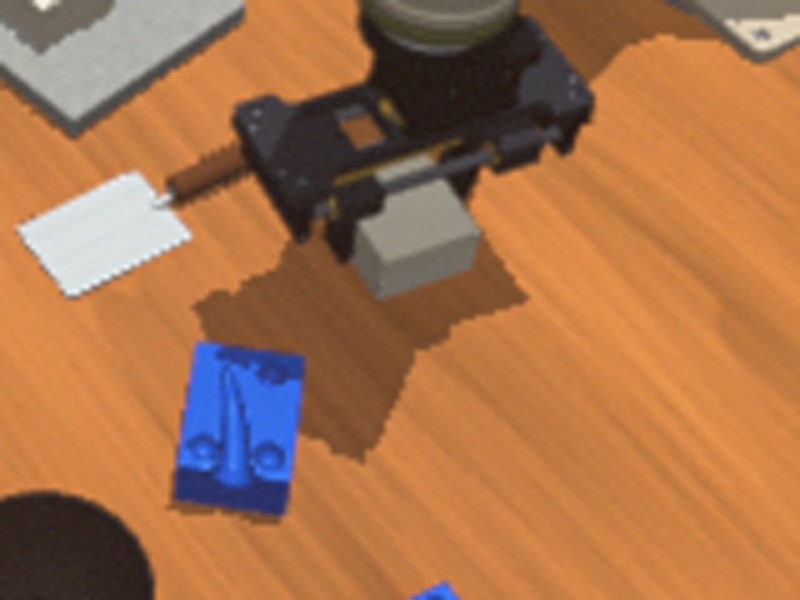

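Emit:
arm_command:
  increments:
    - {"gripper": 50, "dx": -0.014, "dy": 0.002, "dz": -0.026, "spin": -0.8}
    - {"gripper": 50, "dx": -0.014, "dy": 0.002, "dz": -0.026, "spin": -0.8}
    - {"gripper": 50, "dx": -0.014, "dy": 0.002, "dz": -0.025, "spin": -0.8}
    - {"gripper": 50, "dx": -0.014, "dy": 0.002, "dz": -0.026, "spin": -0.8}
    - {"gripper": 50, "dx": -0.03, "dy": 0.016, "dz": -0.004, "spin": -2.6}
    - {"gripper": 50, "dx": -0.031, "dy": 0.014, "dz": -0.004, "spin": -2.6}
    - {"gripper": 50, "dx": -0.032, "dy": 0.013, "dz": -0.004, "spin": -2.7}
    - {"gripper": 50, "dx": -0.032, "dy": 0.012, "dz": -0.004, "spin": -2.6}

```text
time: 22.95
ee_pos: [0.478, -0.0697, 0.1537]
eef_rot: [0.685, 0.729, -0.0, 0.0]
ft_force: [1.4, 1.0, -2.2]
width: 0.0623
```

Emit:
arm_command:
  increments:
    - {"gripper": 50, "dx": -0.033, "dy": 0.01, "dz": -0.004, "spin": -2.7}
    - {"gripper": 50, "dx": -0.021, "dy": -0.002, "dz": 0.005, "spin": 0}
    - {"gripper": 50, "dx": -0.021, "dy": -0.003, "dz": 0.005, "spin": 0}
    - {"gripper": 50, "dx": -0.021, "dy": -0.002, "dz": 0.005, "spin": 0}
    - {"gripper": 50, "dx": -0.021, "dy": -0.003, "dz": 0.005, "spin": 0}
    - {"gripper": 50, "dx": 0, "dy": 0, "dz": 0.02, "spin": 0}
    - {"gripper": 50, "dx": 0, "dy": 0, "dz": 0.01, "spin": 0}
    - {"gripper": 50, "dx": 0, "dy": 0, "dz": 0, "spin": 0}

```text
time: 23.95
ee_pos: [0.4885, -0.1852, 0.1069]
eef_rot: [0.668, 0.744, -0.0, -0.001]
ft_force: [0.2, 0.4, -3.2]
width: 0.0617
```

```bash
python3 - <<'E'
from h import *
plan([(.4905,-.1855,.075,96.2,4)])
B=(100,220,200,360)
look('n',B)
cv2.imwrite('pics/top_n.png',cams.camera('top')[:,:,::-1])
E
```

```text
t23.95 pos [ 0.4885 -0.1852  0.1069] x [-0.108  0.994  0.001] y [ 0.994  0.108 -0.001] z [-0.001  0.001 -1.   ] F [ 0.2  0.4 -3.2] w 0.0617
theta 96.22
0 dx -0.000 dy 0.000 dz 0.008 spin 0.0
1 dx -0.000 dy 0.001 dz 0.008 spin 0.0
2 dx -0.000 dy 0.000 dz 0.008 spin 0.0
3 dx -0.001 dy 0.001 dz 0.008 spin 0.0
end [ 0.4906 -0.186   0.0749] 96.22
t23.95 pos [ 0.4885 -0.1852  0.1069] x [-0.108  0.994  0.001] y [ 0.994  0.108 -0.001] z [-0.001  0.001 -1.   ] F [ 0.2  0.4 -3.2] w 0.0617
```

View pics/c_n.png

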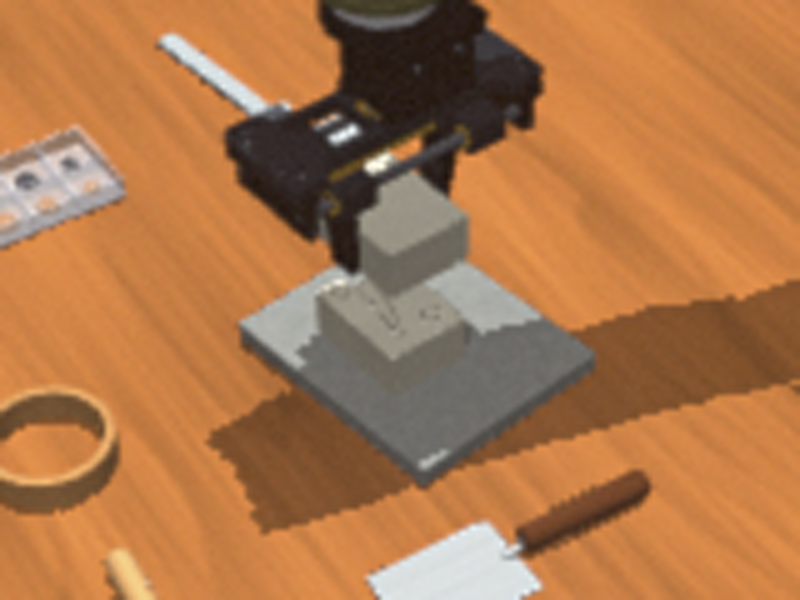

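View pics/top_n.png

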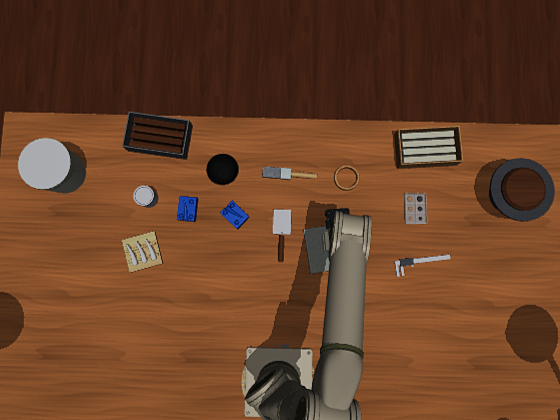

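Emit:
arm_command:
  increments:
    - {"gripper": 50, "dx": 0, "dy": 0.001, "dz": 0.01, "spin": 0}
    - {"gripper": 50, "dx": 0, "dy": 0.001, "dz": 0.012, "spin": 0}
    - {"gripper": 50, "dx": 0, "dy": 0, "dz": 0.01, "spin": 0}
    - {"gripper": 50, "dx": 0, "dy": 0, "dz": 0.006, "spin": 0}
    - {"gripper": 50, "dx": 0, "dy": 0, "dz": 0, "spin": 0}
    - {"gripper": 50, "dx": 0, "dy": 0, "dz": 0, "spin": 0}
    - {"gripper": 50, "dx": 0, "dy": 0, "dz": 0, "spin": 0}
    - {"gripper": 50, "dx": 0, "dy": 0, "dz": 0, "spin": 0}

```text
time: 25.05
ee_pos: [0.491, -0.1854, 0.0698]
eef_rot: [0.668, 0.744, 0.0, 0.0]
ft_force: [-0.2, 0.5, -1.9]
width: 0.062
```

```bash
python3 - <<'E'
from h import *
B=(130,200,240,320)
look('o',B)
a=cv2.imread('pics/scene_o.png')[135:195,245:325]
a=cv2.convertScaleAbs(a,alpha=1.5)
cv2.imwrite('pics/c_o.png',cv2.resize(a,None,fx=10,fy=10,interpolation=cv2.INTER_CUBIC))
E
```

```text
t25.05 pos [ 0.491  -0.1854  0.0698] x [-0.108  0.994 -0.   ] y [0.994 0.108 0.   ] z [ 0. -0. -1.] F [-0.2  0.5 -1.9] w 0.062
```

View pics/c_o.png

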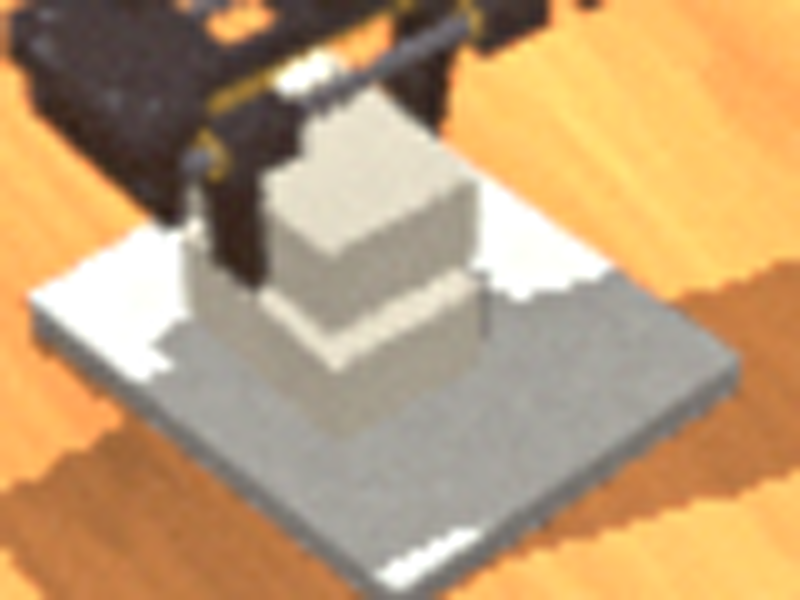

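```bash
python3 - <<'E'
from h import *
c=np.array([.4905,-.1857]);a=np.radians(-83.8);ex=np.array([np.cos(a),np.sin(a)]);ey=np.array([-ex[1],ex[0]])
P=[c-.042*ex+s*.031*ey for s in(1,-1)]
f=lambda p,z:((proj('scene',np.r_[p,z])[0]-[245,135]+.5)*10-.5).round(1)
for p in P: print(p.round(4),f(p,.0668),f(p,.054), f(p,.018), 'top of upper',f(p,.1028),'dX 1mm',(f(p+[.001,0],.054)-f(p,.054)),'dY',(f(p+[0,.001],.054)-f(p,.054)))
E
```

```text
[ 0.5168 -0.1406] [330.6 335.5] [331.4 364.4] [333.7 443.1] top of upper [328.2 251.9] dX 1mm [-2.6  1.1] dY [1.6 1.8]
[ 0.4551 -0.1473] [480.3 253.3] [479.9 282.2] [479.  361.1] top of upper [481.2 169.6] dX 1mm [-2.5  1.1] dY [1.7 1.8]
```

```bash
python3 - <<'E'
from h import *
a=cv2.imread('pics/scene_o.png')[155:185,265:300]
g=cv2.cvtColor(a,cv2.COLOR_BGR2GRAY)
for r_ in range(30): print(155+r_,' '.join('%3d'%v for v in g[r_]))
a=cv2.convertScaleAbs(a,alpha=1.6)
cv2.imwrite('pics/c_p.png',cv2.resize(a,None,fx=20,fy=20,interpolation=cv2.INTER_NEAREST))
E
```

```text
155  68  35  27  31  28  43 100 140 147 147 148 145 148 146 145 149 148 147 147 149 146 145 129 108 107 102 104 123 170 176 178 170 160 151 146
156  70  37  31  28  28  41  81 116 141 147 147 146 147 147 146 147 147 149 147 145 127 110 104 103 105 103 104 122 164 178 175 176 174 174 152
157 101  42  30  27  32  37  66 100 116 141 147 146 146 147 148 148 147 144 128 109 107 101 102 105 102 104 103 125 169 176 174 177 174 177 180
158 101  50  29  29  30  35  64  98 102 107 130 143 146 145 146 144 129 108 106 101 104 102 104 106 104 104 102 123 170 178 173 173 172 171 171
159 115  55  29  30  30  34  64  98 100 100 106 127 143 143 126 110 104 101 101 103 102 104 102 103 104 104 104 124 170 174 174 171 171 171 171
160  94  52  31  26  32  32  55  99 104 101  99 104 114 121 104 103 104 104 103 105 105 105 103 102 104 102 108 139 171 173 171 169 168 172 173
161 101  71  48  30  29  32  51  98 104 103 101 100 101 101 101 101 102 105 106 102 107 102 104 102 107 111 114 157 168 172 171 171 171 171 171
162 103 101  93  53  35  32  56  94 101 102 102 103 100 102 101 102 105 104 104 105 106 102 
[... 2519 characters left out ...]
 110 110 107 110 109 110 107 106 108 107 108 111 110 108 111 108 109 109 108 110 111 110 107 108 109 108 109 107 110 108 108
181  86  81  78  97 107 113 109 110 111 108 107 106 107 107 108 111 111 110 111 108 106 111 109 109 109 108 109 109 110 111 109 107 109 111 110
182  87  83  80  80  89 106 109 112 113 111 108 107 107 106 107 110 110 106 109 112 109 108 108 107 108 108 107 109 110 111 110 108 107 108 108
183  85  90  84  78  79  85 102 108 111 111 108 109 111 110 108 108 105 109 106 109 109 109 107 111 114 110 110 109 110 109 107 110 107 111 106
184  85  89  86  78  76  79  82  99 108 112 109 113 109 109 109 111 113 113 111 112 110 112 109 110 113 110 110 109 108 110 110 109 110 106  89
```

View pics/c_p.png

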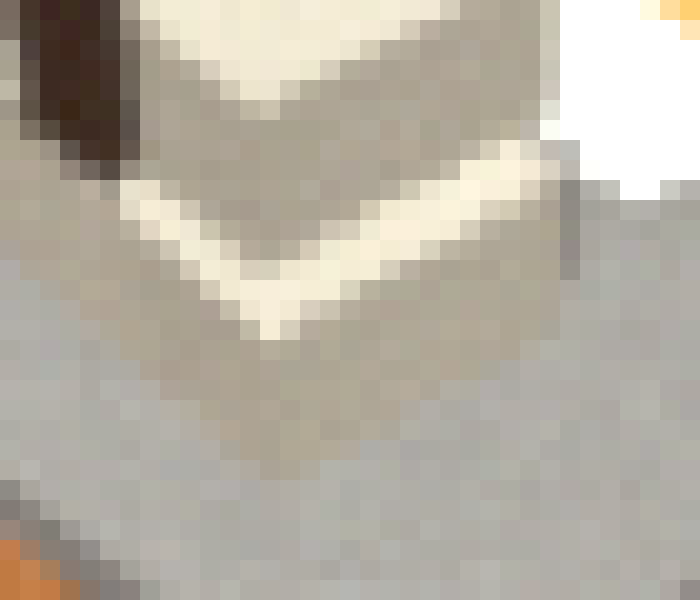

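```bash
cat >> h.py <<'E'
def strip(img,cols,lo,hi,t=126):
    g=cv2.cvtColor(img,cv2.COLOR_BGR2GRAY).astype(float); o=[]
    for c in cols:
        v=g[lo:hi,c]; up=[i+(t-v[i])/(v[i+1]-v[i]) for i in range(len(v)-1) if v[i]<t<=v[i+1]]; dn=[i+(v[i]-t)/(v[i]-v[i+1]) for i in range(len(v)-1) if v[i]>=t>v[i+1]]
        if up:
            d=[x for x in dn if x>up[-1]]
            if d:o.append((c,lo+up[-1],lo+d[0]))
    return np.array(o)
E
python3 - <<'E'
from h import *
i=cv2.imread('pics/scene_o.png')
c=np.array([.4905,-.1857]);a=np.radians(-83.8);ex=np.array([np.cos(a),np.sin(a)]);ey=np.array([-ex[1],ex[0]])
def predline(A,B,z,cols):
    p=proj('scene',np.array([np.r_[A,z],np.r_[B,z]])); return p[0,1]+(cols-p[0,0])*(p[1,1]-p[0,1])/(p[1,0]-p[0,0])
zu=.0668
for nm,cols,lo,hi,u,v in(('end',range(282,290),160,175,(-.042,.031),(-.042,-.031)),('side',range(272,277),162,175,(-.042,.031),(.042,.031))):
    s=strip(i,cols,lo,hi); A=c+u[0]*ex+u[1]*ey; B=c+v[0]*ex+v[1]*ey; n=ex if nm=='end' else ey
    pu=predline(A,B,zu,s[:,0]); pl=predline(A,B,.054,s[:,0])
    sen=(predline(A+.001*n,B+.001*n,.054,s[:,0])-pl).mean()
    print(nm,'upper off mm',((s[:,1]-pu)/sen).round(2),'lower off mm',((s[:,2]-pl)/sen).round(2),'sens',sen.round(3),'rel upper-lower mm',(((s[:,1]-pu)-(s[:,2]-pl))/sen).mean().round(2))
E
```

```text
end upper off mm [-0.81  0.53  0.5   0.01 -0.12 -1.3   0.1  -0.22] lower off mm [-2.31 -2.02 -2.35 -2.41 -2.97 -2.94 -3.03 -1.88] sens -0.269 rel upper-lower mm 2.33
side upper off mm [1.33 1.03 0.6  0.94 0.51] lower off mm [1.1  0.17 0.69 1.15 0.65] sens 0.349 rel upper-lower mm 0.13
```

Emit:
arm_command:
  increments:
    - {"gripper": 50, "dx": 0.001, "dy": 0, "dz": 0.002, "spin": 0}
    - {"gripper": 50, "dx": 0.001, "dy": 0, "dz": 0.002, "spin": 0}
    - {"gripper": 50, "dx": 0, "dy": 0, "dz": 0.001, "spin": 0}
    - {"gripper": 50, "dx": 0, "dy": 0, "dz": 0, "spin": 0}
    - {"gripper": 50, "dx": 0, "dy": 0, "dz": 0, "spin": 0}
    - {"gripper": 50, "dx": 0, "dy": 0, "dz": 0, "spin": 0}
    - {"gripper": 50, "dx": 0, "dy": 0, "dz": 0, "spin": 0}
    - {"gripper": 50, "dx": 0, "dy": 0, "dz": 0, "spin": 0}

```text
time: 26.1
ee_pos: [0.4907, -0.1833, 0.0646]
eef_rot: [0.668, 0.744, 0.0, 0.0]
ft_force: [-0.4, 0.1, -3.4]
width: 0.0624
```

```bash
cat > meas.py <<'E'
from h import *
import sys
s0=st()
f=f'pics/scene_{sys.argv[1]}.png'
cv2.imwrite(f,cams.camera('scene')[:,:,::-1])
i=cv2.imread(f)
c=np.array([.4905,-.1857]);a=np.radians(-83.8);ex=np.array([np.cos(a),np.sin(a)]);ey=np.array([-ex[1],ex[0]])
def predline(A,B,z,cols):
    p=proj('scene',np.array([np.r_[A,z],np.r_[B,z]])); return p[0,1]+(cols-p[0,0])*(p[1,1]-p[0,1])/(p[1,0]-p[0,0])
zu=s0['ee_pos'][2]-.003
g=cv2.cvtColor(i,cv2.COLOR_BGR2GRAY)
print(g[158:176,268:294])
for nm,cols,lo,hi,u,v in(('end',range(281,292),158,175,(-.042,.031),(-.042,-.031)),('side',range(271,278),158,175,(-.042,.031),(.042,.031))):
    s=strip(i,cols,lo,hi)
    if len(s)==0: print(nm,'none'); continue
    A=c+u[0]*ex+u[1]*ey; B=c+v[0]*ex+v[1]*ey; n=ex if nm=='end' else ey
    pu=predline(A,B,zu,s[:,0]); pl=predline(A,B,.054,s[:,0])
    sen=(predline(A+.001*n,B+.001*n,.054,s[:,0])-pl).mean()
    print(nm,s[:,0],'upper',((s[:,1]-pu)/sen).round(2),'lower',((s[:,2]-pl)/sen).round(2),'rel mm',(((s[:,1]-pu)-(s[:,2]-pl))/sen).round(1),np.median(((s[:,1]-pu)-(s[:,2]-pl))/sen).round(2))
E
python3 meas.py q
```

```text
t26.10 pos [ 0.4907 -0.1833  0.0646] x [-0.108  0.994 -0.   ] y [0.994 0.108 0.   ] z [ 0. -0. -1.] F [-0.4  0.1 -3.4] w 0.0624
[[ 31  32  33  50  96 116 141 148 146 148 147 147 148 148 148 145 131 123
  108 102 103 104 103 102 109 152]
 [ 25  33  32  46  97 101 116 140 147 147 145 146 147 150 143 126 107 104
  104 103 103 103 102 102 108 152]
 [ 32  33  30  42  95 103 102 114 129 145 147 145 142 126 111 103 104 103
  103 103 105 103 103 101 109 152]
 [ 28  29  28  44  97 103 101 101 104 130 139 126 106 104 103 102 103 102
  104 106 104 105 102 104 109 147]
 [ 31  31  28  38  81 100 101 102  99 100 105 104 103 102 102 102 105 102
  103 104 103 105 105 109 107 119]
 [ 49  32  29  37  78 100 102 102 101 102  99 100 103 105 104 104 107 104
  101 103 105 111 128 143 133 108]
 [ 88  49  27  45  85 101 100  99 101 100 101 105 105 102 102 105 103 102
  104 107 125 145 150 129 109  88]
 [103  84  63 102 128 112 102 100 100 102 102 102 102 103 103 104 102 106
  125 131 148 135 127 111 102  87]
 [105 103 101 106 135 134 120 105 101 102 102 105 103 103 103 106 110 127
  147 149 134 110 104 103 
[... 726 characters left out ...]
04 105 107
  104 103 104 106 105 110 110 109]
 [107 108 107 110 108 105 102 103 103 103 103 104 104 104 106 104 106 108
  104 106 108 109 108 105 108 108]
 [107 108 110 112 113 110 107 104 102 103 103 102 103 104 105 104 107 106
  108 108 106 107 110 110 109 108]]
end [281. 282. 283. 284. 285. 286. 287. 288. 289. 290. 291.] upper [-1.79 -2.29 -2.48 -2.56 -2.68 -1.36 -2.46 -1.73 -1.54 -1.62 -2.14] lower [-2.81 -2.28 -2.   -2.46 -2.44 -3.09 -3.04 -3.76 -2.34 -3.22 -2.02] rel mm [ 1.  -0.  -0.5 -0.1 -0.2  1.7  0.6  2.   0.8  1.6 -0.1] 0.58
side [272. 273. 274. 275. 276. 277.] upper [1.87 1.29 0.55 0.55 0.64 0.45] lower [1.03 0.18 0.82 0.86 0.72 0.91] rel mm [ 0.8  1.1 -0.3 -0.3 -0.1 -0.5] -0.18
```

Emit:
arm_command:
  increments:
    - {"gripper": 50, "dx": 0.0005, "dy": 0, "dz": 0, "spin": 0}
    - {"gripper": 50, "dx": 0, "dy": 0, "dz": 0.001, "spin": 0}
    - {"gripper": 50, "dx": 0, "dy": 0, "dz": 0.001, "spin": 0}
    - {"gripper": 50, "dx": 0, "dy": 0, "dz": 0.001, "spin": 0}
    - {"gripper": 50, "dx": 0, "dy": 0, "dz": 0.001, "spin": 0}
    - {"gripper": 50, "dx": 0, "dy": 0, "dz": 0.001, "spin": 0}
    - {"gripper": 50, "dx": 0, "dy": 0, "dz": 0, "spin": 0}
    - {"gripper": 50, "dx": 0, "dy": 0, "dz": 0, "spin": 0}

```text
time: 27.15
ee_pos: [0.4906, -0.1829, 0.0596]
eef_rot: [0.668, 0.744, -0.0, 0.0]
ft_force: [0.2, 0.9, -3.1]
width: 0.062
```

```bash
python3 meas.py r | tail -2
```

```text
end none
side none
```

Emit:
arm_command:
  increments:
    - {"gripper": 50, "dx": 0, "dy": 0, "dz": 0.001, "spin": 0}
    - {"gripper": 50, "dx": 0, "dy": 0, "dz": 0.0005, "spin": 0}
    - {"gripper": 50, "dx": 0, "dy": 0, "dz": 0.0005, "spin": 0}
    - {"gripper": 50, "dx": 0, "dy": 0, "dz": 0.0005, "spin": 0}
    - {"gripper": 50, "dx": 0, "dy": 0, "dz": 0, "spin": 0}
    - {"gripper": 50, "dx": 0, "dy": 0, "dz": 0, "spin": 0}
    - {"gripper": 50, "dx": 0, "dy": 0, "dz": 0, "spin": 0}
    - {"gripper": 50, "dx": 0, "dy": 0, "dz": 0, "spin": 0}

```text
time: 28.2
ee_pos: [0.4906, -0.1827, 0.057]
eef_rot: [0.668, 0.744, 0.0, -0.0]
ft_force: [-0.1, -0.3, -3.2]
width: 0.062
```

```bash
python3 - <<'E'
from h import *
st()
cv2.imwrite('pics/scene_s.png',cams.camera('scene')[:,:,::-1])
a=cv2.imread('pics/scene_s.png')[145:190,255:315]
cv2.imwrite('pics/c_s.png',cv2.resize(cv2.convertScaleAbs(a,alpha=1.5),None,fx=12,fy=12,interpolation=cv2.INTER_CUBIC))
E
```

```text
t28.20 pos [ 0.4906 -0.1827  0.057 ] x [-0.108  0.994  0.   ] y [0.994 0.108 0.   ] z [-0.  0. -1.] F [-0.1 -0.3 -3.2] w 0.062
```

View pics/c_s.png

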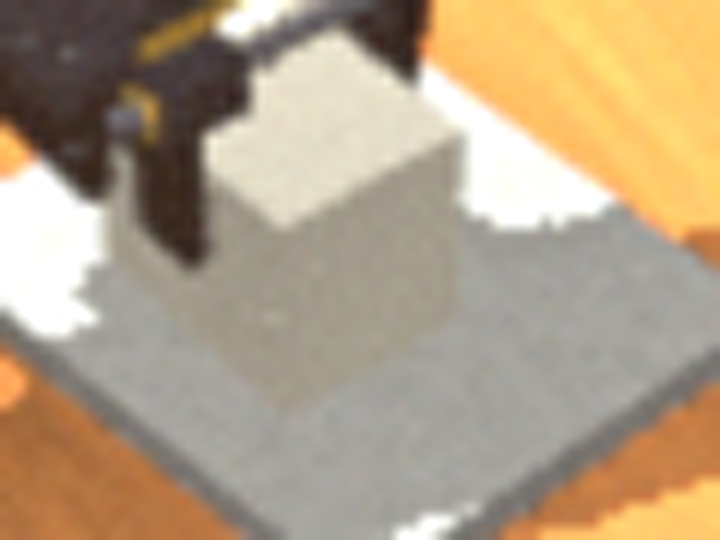

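Emit:
arm_command:
  increments:
    - {"gripper": 50, "dx": 0, "dy": 0, "dz": 0.0005, "spin": 0}
    - {"gripper": 50, "dx": 0, "dy": 0, "dz": 0, "spin": 0}
    - {"gripper": 50, "dx": 0, "dy": 0, "dz": 0.0005, "spin": 0}
    - {"gripper": 50, "dx": 0, "dy": 0, "dz": 0, "spin": 0}
    - {"gripper": 50, "dx": 0, "dy": 0, "dz": 0, "spin": 0}
    - {"gripper": 50, "dx": 0, "dy": 0, "dz": 0, "spin": 0}
    - {"gripper": 50, "dx": 0, "dy": 0, "dz": 0, "spin": 0}
    - {"gripper": 50, "dx": 0, "dy": 0, "dz": 0, "spin": 0}

```text
time: 29.25
ee_pos: [0.4907, -0.1827, 0.0568]
eef_rot: [0.668, 0.744, -0.0, 0.0]
ft_force: [-6.9, 0.9, 9.8]
width: 0.0617
```

Emit:
arm_command:
  increments:
    - {"gripper": 50, "dx": 0, "dy": 0, "dz": -0.0005, "spin": 0}
    - {"gripper": 50, "dx": 0, "dy": 0, "dz": 0, "spin": 0}
    - {"gripper": 50, "dx": 0, "dy": 0, "dz": 0, "spin": 0}
    - {"gripper": 50, "dx": 0, "dy": 0, "dz": 0, "spin": 0}
    - {"gripper": 50, "dx": 0, "dy": 0, "dz": 0, "spin": 0}
    - {"gripper": 50, "dx": 0, "dy": 0, "dz": 0, "spin": 0}
    - {"gripper": 50, "dx": 0, "dy": 0, "dz": 0, "spin": 0}
    - {"gripper": 50, "dx": 0, "dy": 0, "dz": 0, "spin": 0}
  grip_force: 5

```text
time: 30.25
ee_pos: [0.4907, -0.1827, 0.0568]
eef_rot: [0.668, 0.744, -0.0, 0.0]
ft_force: [-3.8, 1.0, 5.7]
width: 0.0621
```

Emit:
arm_command:
  increments:
    - {"gripper": 73, "dx": 0, "dy": 0, "dz": 0, "spin": 0}
    - {"gripper": 75, "dx": 0, "dy": 0, "dz": 0, "spin": 0}
    - {"gripper": 80, "dx": 0, "dy": 0, "dz": 0, "spin": 0}
    - {"gripper": 90, "dx": 0, "dy": 0, "dz": 0, "spin": 0}
    - {"gripper": 100, "dx": 0, "dy": 0, "dz": 0, "spin": 0}
    - {"gripper": 100, "dx": 0, "dy": 0, "dz": 0, "spin": 0}
    - {"gripper": 100, "dx": 0, "dy": 0, "dz": 0, "spin": 0}
    - {"gripper": 100, "dx": 0, "dy": 0, "dz": 0, "spin": 0}
  grip_force: 5

```text
time: 31.25
ee_pos: [0.4907, -0.1828, 0.0566]
eef_rot: [0.668, 0.744, -0.0, 0.0]
ft_force: [-0.0, 0.3, 0.1]
width: 0.0869
```

Emit:
arm_command:
  increments:
    - {"gripper": 100, "dx": 0, "dy": 0, "dz": -0.015, "spin": 0}
    - {"gripper": 100, "dx": 0, "dy": 0, "dz": -0.03, "spin": 0}
    - {"gripper": 100, "dx": 0, "dy": 0, "dz": -0.045, "spin": 0}
    - {"gripper": 100, "dx": 0, "dy": 0, "dz": -0.04, "spin": 0}
    - {"gripper": 100, "dx": -0.04, "dy": 0, "dz": -0.02, "spin": 0}
    - {"gripper": 100, "dx": -0.055, "dy": 0, "dz": 0, "spin": 0}
    - {"gripper": 100, "dx": -0.055, "dy": 0, "dz": 0, "spin": 0}
    - {"gripper": 100, "dx": -0.055, "dy": 0, "dz": 0, "spin": 0}

```text
time: 32.25
ee_pos: [0.5128, -0.3884, 0.208]
eef_rot: [0.668, 0.744, 0.0, 0.001]
ft_force: [1.4, 0.2, 0.1]
width: 0.0871
```

```bash
python3 - <<'E'
from h import *
st()
for n,(r0,r1,c0,c1) in(('scene',(140,195,245,315)),('top',(205,285,285,385))):
    cv2.imwrite(f'pics/{n}_t.png',cams.camera(n)[:,:,::-1])
    a=cv2.imread(f'pics/{n}_t.png')[r0:r1,c0:c1]
    cv2.imwrite(f'pics/{n}_tc.png',cv2.resize(a,None,fx=8 if n=='top' else 10,fy=8 if n=='top' else 10,interpolation=cv2.INTER_CUBIC))
i=cv2.imread('pics/scene_t.png'); print('scene',face('scene',i,(279,148),.09,half=20,S=10,thr=205,show='pics/z1.png'))
i=cv2.imread('pics/top_t.png'); print('top',face('top',i,(336,240),.09,half=24,S=10,thr=150,show='pics/z2.png'))
E
```

```text
t32.25 pos [ 0.5128 -0.3884  0.208 ] x [-0.108  0.994 -0.001] y [0.994 0.108 0.001] z [ 0.001 -0.001 -1.   ] F [1.4 0.2 0.1] w 0.0871
scene (array([ 491.69012451, -181.38978577]), (83.53758239746094, 61.52171325683594), -83.89672136306763)
top (array([ 492.40078735, -184.75654602]), (84.04581451416016, 62.63233947753906), -83.82766103744507)
```

View pics/scene_tc.png

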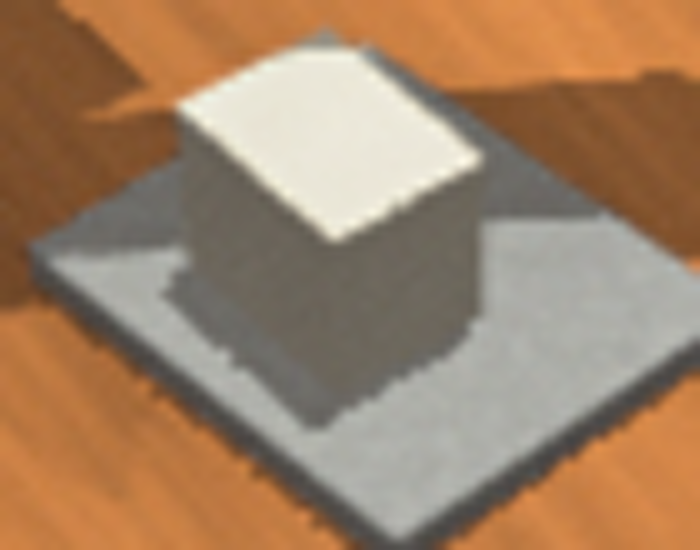

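View pics/top_tc.png

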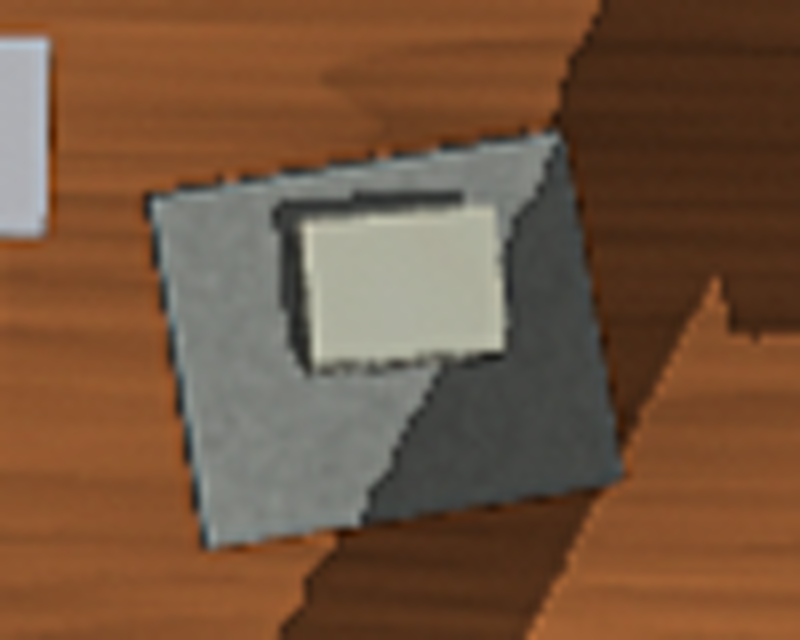

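```bash
python3 - <<'E'
from h import *
i=cv2.imread('pics/scene_t.png'); g=cv2.cvtColor(i,cv2.COLOR_BGR2GRAY).astype(float)
i0=cv2.imread('pics/scene0.png'); g0=cv2.cvtColor(i0,cv2.COLOR_BGR2GRAY).astype(int)
print(g[154:174,286:300].astype(int)); print(g[152:172,258:270].astype(int))
c=np.array([.4905,-.1857]);a=np.radians(-83.8);ex=np.array([np.cos(a),np.sin(a)]);ey=np.array([-ex[1],ex[0]])
for u in((-.042,-.031),(.042,.031),(-.042,.031)):
    p=c+u[0]*ex+u[1]*ey; print(u,[proj('scene',np.r_[p,z])[0].round(2) for z in(.018,.054,.09)])
E
```

```text
[[231 232 231 232 230 188 131 107 109 109  93  90  91  91]
 [231 230 231 231 233 234 207 129 106 107 106  97  94  91]
 [231 230 232 233 232 231 182 118 105 107 107 108 106  93]
 [233 233 232 230 183 132 112 103 104 107 107 108 106 112]
 [232 228 184 130 110 101 102 103 109 107 108 106 104 106]
 [185 131 109 101  99 102 101 104 107 106 104 104 105 103]
 [120  98 100 103 103 101 103 105 103 105 102 104 102 103]
 [101 102 102 102 101 102 103 107 107 113 109 111 112 110]
 [102 102 102 103 104 105 106 141 156 166 170 168 168 168]
 [104 103 101 103 104 101 108 150 169 175 173 171 172 171]
 [104 103 105 103 104 103 106 148 170 173 174 171 171 169]
 [103 104 103 103 106 104 105 149 168 168 165 168 167 167]
 [104 102 104 102 103 104 106 151 172 170 168 166 165 168]
 [101 103 104 104 102 102 108 150 170 173 171 169 172 170]
 [105 106 104 103 104 104 106 151 174 175 170 170 173 171]
 [106 105 104 105 102 101 107 151 173 176 173 172 172 171]
 [105 105 106 103 103 101 104 148 170 172 172 173 173 171]
 [106 104 103 104 104 103 114 152 169 171 170 171 173 176]
 [103 103 104 101 102 112 165 174 171 
[... 677 characters left out ...]
00 100 101 102]
 [110 108 111 113 128 116 102 102 104 101 102 104]
 [154 156 167 173 173 143 111 101 102 103 101 101]
 [172 171 174 174 167 144 111 102 104 102  99 103]
 [173 172 171 169 125 107 105 104 103 103 104 106]
 [172 173 172 164 118 104 108 107 103 102 102 104]
 [170 171 169 130 107 105 107 106 106 104 103 104]
 [175 173 176 170 128 107 104 107 108 109 105 103]
 [179 176 175 175 172 127 106 104 109 107 107 106]]
(-0.042, -0.031) [array([292.45, 170.66]), array([292.54, 162.77]), array([292.64, 154.53])]
(0.042, 0.031) [array([262.89, 165.27]), array([262.35, 157.38]), array([261.78, 149.14])]
(-0.042, 0.031) [array([277.92, 178.86]), array([277.69, 170.99]), array([277.45, 162.76])]
```

```bash
python3 - <<'E'
from h import *
for f in('scene0','scene_o','scene_t'):
    g=cv2.cvtColor(cv2.imread(f'pics/{f}.png'),cv2.COLOR_BGR2GRAY).astype(int)
    print(f); print(g[164:170,289:296]); print(g[174:182,274:282])
E
```

```text
scene0
[[233 231 177 129 142 165 169]
 [163 152 115 103 140 168 165]
 [115 104 101 104 145 165 168]
 [103 100 101 105 145 167 169]
 [102 104 100 104 146 172 174]
 [103 103 100 105 162 174 173]]
[[101 102 101 102 102 103 103 104]
 [104 101 101 100 101 103 102 101]
 [107 104 101 100 102 104 105 100]
 [108 106 104 104 102 104 102 100]
 [126 115 108 104  99 103 111 119]
 [173 171 127 104 101 118 164 171]
 [173 172 164 124 119 163 176 176]
 [174 170 168 164 166 172 177 177]]
scene_o
[[150 150 131 108  86 109 120]
 [131 126 110 101  87 101 103]
 [110 105 104 103  89 104 106]
 [104 104 104 102  88 104 108]
 [102 107 104 103  91 107 110]
 [105 104 106 104 106 106 109]]
[[102 102 103 102 102 104 105 105]
 [109 104 102 103 105 102 105 105]
 [109 107 105 103 102 105 106 102]
 [108 109 104 103 102 105 105 106]
 [109 107 109 107 103 104 107 111]
 [108 110 109 106 107 109 110 111]
 [110 107 106 108 107 108 111 110]
 [108 107 106 107 107 108 111 111]]
scene_t
[[103 104 103 106 148 170 173]
 [103 106 104 105 149 168 168]
 [102 103 104 106 151 172 170]
 [104 102 102 108 150 170 173]
 [103 104 104 106 151 174 175]
 [105 102 101 107 151 173 176]]
[[104 102 101 102 103 105 104 102]
 [102 102 102 102 102 103 104 104]
 [107 105 102 102 104 103 103 103]
 [108 110 104 103 102 101 104 106]
 [106 111 108 103 102 103 104 105]
 [108 110 108 107 103 103 107 115]
 [107 106 105 105 105 114 123 166]
 [129 107 101 102 118 164 174 178]]
```

```bash
python3 -c "
from h import *
print(job.close_job()); st()"
```

```text
the job is handed in; nothing more can be done
None
the job is handed in; nothing more can be done
```

The mould is closed and handed in at about 32 s. The white half with the hollows lies face down on the domed half, pour notches at the same end.

**How I turned it over:** The tool only spins about the vertical, so I gripped the upper half lightly near its pour end and tipped it up to stand on its plain end. I gripped it again there and leaned it over until it lay face down on the bench. Then I picked it up by the middle and turned it to line up. I corrected it about 2.5 mm along its length from the camera view, and lowered it in small steps until it made contact.

**Last checks:**
- **Seating:** Contact came at a tool height of 56.8 mm, against 57.1 mm expected for flush faces. The contact force was about 10 N, with no force left after I opened the gripper. The scene view shows no gap between the halves.
- **Top of the stack:** At a height of 90 mm it measures about 84 x 62 mm in both cameras. Its heading is within about 0.1° of the domed half's.
- **Domed half:** Its one clear edge moved by no more than about half a millimetre in the scene picture.

**Checks that disagreed:**
- Both cameras put the upper half about 1–2 mm in x and 2–3 mm in y from my first reading of the domed half. The outlines of the two halves in the scene view show no step. The cameras are only good to about 2 mm, so I trusted the outlines and the seating.
- There was a sideways force of about 7 N at contact. A dome probably touched its hollow's wall within the 2 mm of play.

The plain end slid across the bench while the block was being tipped, but I saw no drop.

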